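# Pack the stool feet and hand the pail over on the swing board

### The job

Get this kit ready for the next bench: first push the plywood swing board near its free corner so that it turns anticlockwise on its pin right up to its stop, then turn the red lock knob on the pin clockwise until it clicks over its detent to its end stop. Then put every wooden stool foot on the table (there may be two, three or four) into the steel pail where it stands, raise the pail's folded bail upright, and only then lift the pail by the bail's wooden grip and set it upright, centred in the green ring on the board, with the feet still in it and the board still at its stop; finish by folding the bail down again. Leave the other things on the table where they are.

Things in the scene. Friction and masses are not known exactly. Their poses are not given: they have to be found in the camera images.
- pin (a point): Point on the swing board's fixed upright pivot pin, at the height of the board's top face (40 mm above the table). The fixed steel base below the board is 110 mm across and 20 mm high.
- spot (a point): Centre of the green ring (128 mm across, painted on, flat) on the board's top face, 40 mm above the table and 125 mm from the pin along the board's middle line: the direction pin to spot is the board's heading.
- corner (a point): The free corner of the swing board to push near, at its top face (40 mm above the table): 200 mm from the pin along the heading and 75 mm to the right of the middle line. The board is a plywood plate 240 x 150 x 18 mm (underside 22 mm above the table), reaching 40 mm behind the pin and 200 mm ahead of it. Pushing its right-hand long edge near this corner turns it anticlockwise seen from above.
- board (a joint): Swing of the board about its pin, rad: grows anticlockwise seen from above, hard stop at 0.90; starts between 0 and 0.2. Stiff (about 0.25 N m of friction, 1.5 N at the corner): it stays where it is left.
- lock (a joint): Turn of the red lock knob, whose axis is the pin, rad: 0 unlocked, grows clockwise seen from above, end stop at 1.20. The detent hump is at 0.60: short of it the knob springs back to 0, past it it snaps to 1.20; it resists with about 0.25 N m at first, less towards the hump. The knob is a bar 52 long x 14 wide x 34 mm high (from 50 to 84 mm above the table) on a black disc 52 mm across. The bar is turned by hand about the pin; it does not turn with the board.
- lock_bar (a point): Centre of the bar of the lock knob, on the pin's axis, 67 mm above the table; x along the bar's length, z up.
- pail_mid (a point): Centre of the loose galvanised pail, half-way up (50 mm above its underside), z up its axis, x towards the side on which the bail lies folded. The pail is 100 mm high, 140 mm across at the rim, 120 mm at the foot, wall 4 mm, floor 5 mm, 0.3 kg empty.
- bail (a joint): Angle of the wire bail, rad: 0 folded level with the rim on the pail's +x side, 1.57 upright, limit 1.9; starts between 0.05 and 0.3. Its hinge lies along the pail's y axis, 88 mm above the underside; friction (0.07 N m) keeps it where it is left. The wires stand 75 mm either side of the axis.
- bail_grip (a point): Centre of the bail's dark wooden grip, a rod 16 mm thick and 80 mm long (along its y axis) that turns freely on the wire, so it can be pinched while the bail swings up; 118 mm from the bail's hinge line; folded, it is clear of the pail's rim by about 35 mm.
- foot1_mid (a point): Centre of a loose stool foot: a wooden block 76 x 34 x 34 mm, x along its length, with a brass band at its +x end; 70 g; lying on the table at the start. None when absent.
- foot2_mid (a point): Centre of a loose stool foot: a wooden block 76 x 34 x 34 mm, x along its length, with a brass band at its +x end; 70 g; lying on the table at the start. None when absent.
- foot3_mid (a point): Centre of a loose stool foot: a wooden block 76 x 34 x 34 mm, x along its length, with a brass band at its +x end; 70 g; lying on the table at the start. None when absent.
- foot4_mid (a point): Centre of a loose stool foot: a wooden block 76 x 34 x 34 mm, x along its length, with a brass band at its +x end; 70 g; lying on the table at the start. None when absent.
- mug: Bystander: copper mug with pencils, 76 mm across, 88 mm high; origin under its centre.
- tape: Bystander: roll of tape lying flat, 100 mm across, 25 mm high; origin under its centre.
- glue: Bystander: white glue bottle, 56 mm across, 160 mm high; origin under its centre.
- hammer: Bystander: hammer lying on the table, about 0.25 m long; origin under its middle, handle to its -x.
- offcut: Bystander: wooden offcut 50 x 110 x 45 mm high lying on the table; origin under its centre.
- sander: Bystander: cork sanding block 110 x 65 x 35 mm; origin under its centre.
- disc: Bystander: round wooden disc lying flat, 90 mm across, 18 mm high; origin under its centre.

How it is judged:
By the outcome, as a careful person would: the job done as asked, in the order asked, and still so for the second after the job is handed in, with the robot touching nothing.
Of foot1, foot2, foot3, foot4 only 2 to 4 are there at a start; the rules pass over those that are not, and their reading is None.
At some moment in a run one of foot1, foot2, foot3, foot4 may be knocked a few centimetres aside while the robot is not near it.
Once in a run the grip may slacken for a moment while it holds something.
It also fails if it takes over 210 s, if anything falls off the work surface, if the arm or the gripper's body presses on something with over 40 N, if the wrist force passes 120 N, or if a joint passes its speed limit or range.

### The arm

A 6-joint arm with a two-finger parallel gripper is mounted at the origin on the work surface. World frame = base frame: x ahead of the robot, y to its left, z up, the work surface at z = 0. Lengths are in m, angles in rad, forces in N, time in s.
With the tool pointing down it reaches from about 0.25 to 0.775 m from the base axis. Payload 4 kg.
Tool frame: the origin (TCP) lies at the very end of the fingers, on their centre line; the grasp point (between the pads) lies 19 mm behind it; z points along the fingers, y is the line along which they close (so a half turn about z gives the same grasp; the last joint's range is limited). The gripper opens to 94 mm and grips with 3 to 60 N. Pads are 16 mm wide; open, the fingers measure 119 mm over their backs; the gripper's body (75 mm by 177 mm) begins 78 mm behind the grasp point.
Start: joints at [-1.203, 0.087, 1.371, -0, 1.684, -0.103], TCP at [0.249, -0.49, 0.206] pointing down, gripper open.
Joint ranges: [-3.1, 3.1], [-0.76, 2.03], [0.27, 2.55], [-1.08, 4.22], [0.17, 2.65], [-2.57, 2.57]. Speed limits (rad/s): [2.79, 2.79, 3.14, 3.14, 3.14, 3.14].

### API

Orientations are given as a 3x3 rotation matrix whose columns are the frame's x, y, z axes.
In Python, from workcell import get_state, camera, camera_model, finish_job gives the robot as it stands.
- The arm moves only by the shell command python3 -m creep 'ROWS' [OPENING] [FORCE]. ROWS is JSON, a list of rows, each a list of 2 entries, a list of its own where there are three numbers: the shift along the tool's x, y, z normalised to -1 to 1, where 1 is 100 cm, then the turn, a rotation vector about the tool's x, y, z normalised to -1 to 1, where 1 is 180 degrees. A call has 1 to 12 rows; each row is the pose to reach, as a shift and turn from the pose commanded when the call began, along the tool's axes at that moment, turning the shorter way round; what a row does not reach only later rows make up. A row lasts 1/8 s, in which the tool goes at most 62.5 mm and 10.7 degrees, less where a joint would pass 70% of its speed; a pose out of reach is approached as far as the arm can. A call with a number of a shift or a turn outside -1 to 1 is refused whole. A call with a gripper value outside its range is refused whole. OPENING is the closure, from 0 (fully open) to 1 (shut), set as the call begins (- or left out, the last holds). The fingers move at their own pace and stop on an object; FORCE is the grip in N (left out, the last holds). Time passes only in rows, so rows that repeat a pose let the fingers close. It gives the time, the measured TCP pose, the force, the opening and the grip force at its end, in the units of the state.
- get_state(): the state, without advancing time (a new reading comes with each control period).
- camera(name): name is "scene" or "top" or "wrist"; returns the picture (420x560x3 uint8, red, green, blue); there is no depth.
- camera_model(name): a dict with "intrinsics" (3x3 intrinsics, pixels), "R" (3x3) and "t" (3): a world point X has camera coordinates R X + t; the wrist camera has in their place "T_tool_cam" (4x4, takes a point from camera to tool coordinates, whose origin is the TCP and whose axes are the flange's). Camera axes: x right, y down, z forward; pixel columns grow to the right and rows downward; lengths in m; the calibration is good to about 2 mm. The wrist camera is an equidistant fisheye: a pixel r from the principal point sees the ray r / f radians off the axis. A picture is of the moment at which its call begins: read the wrist's pose just before it. camera_model takes no time and is no camera call.
- finish_job(): hands the job in; it is judged then, once.
The state is a dict: "time": time; "joint_positions": joint angles; "dq": joint speeds; "effort": joint torques, N m; "position": TCP position; "tcp_rot": TCP orientation; "ft_force": force on the tool from outside, world axes, zero at the start; "moment": the same for the moment, N m; "grip_width": finger opening in m; "gripper_force": force on a finger pad.
Only numpy, scipy, OpenCV 4.12 (cv2) and the standard library are available. Lean on these libraries where they do the work, as an engineer would, in place of code of your own. Each camera call takes 0.05 s, during which the arm holds its last target. There are 200 camera calls.

## Working session

There is one attempt and no reset: what is moved stays moved. The work goes in short steps, Python scripts to look and compute and a shell command to move; the robot and the scene stay as the last step left them, time stands still between calls to the robot, and variables do not carry over. Pictures are saved under pics/ and viewed, at most 14 in all, crops included, and the job is handed in when it is done.

```bash
ls; mkdir -p pics; python3 - <<'E'
from workcell import *
import cv2,numpy as np
np.set_printoptions(precision=4,suppress=True)
print(get_state())
for n in ("scene","top"):
    im=camera(n); cv2.imwrite(f"pics/{n}0.png",cv2.resize(im[:,:,::-1],None,fx=1.4,fy=1.4,interpolation=cv2.INTER_CUBIC))
    np.save(f"pics/{n}0.npy",im)
    print(n,camera_model(n))
print(camera_model("wrist"))
E
```

```text
pics
{'time': 0.0, 'joint_positions': array([-1.2031,  0.0879,  1.3723, -0.    ,  1.6836, -0.1031]), 'dq': array([ 0.0004,  0.0001, -0.0016, -0.0013, -0.0002, -0.001 ]), 'effort': array([ -0.0017, -34.018 , -30.2428,   0.0715,   0.0331,  -0.0002]), 'position': array([ 0.2493, -0.4896,  0.2043]), 'tcp_rot': array([[ 0.8912,  0.4536, -0.0008],
       [ 0.4536, -0.8912,  0.0021],
       [ 0.0002, -0.0022, -1.    ]]), 'ft_force': array([-0.0825, -0.3099,  0.5329]), 'moment': array([-0.0148,  0.0177,  0.0175]), 'gripper_force': 0.0, 'grip_width': 0.0935237583503023}
scene {'intrinsics': array([[499.5278,   0.    , 271.1601],
       [  0.    , 499.5278, 208.8983],
       [  0.    ,   0.    ,   1.    ]]), 'R': array([[ 0.8991,  0.4376, -0.0093],
       [ 0.3267, -0.6851, -0.6511],
       [-0.2913,  0.5823, -0.759 ]]), 't': array([-0.4728, -0.2126,  1.4196])}
top {'intrinsics': array([[502.5983,   0.    , 281.5127],
       [  0.    , 502.5983, 201.8851],
       [  0.    ,   0.    ,   1.    ]]), 'R': array([[ 0.0022, -1.    ,  0.0097],
       [-0.9823, -0.004 , -0.1872],
       [ 0.1873, -0.0091, -0.9823]]), 't': array([-0.0845,  0.5629,  1.1438])}
{'intrinsics': array([[325.1923,   0.    , 277.7865],
       [  0.    , 325.1923, 212.76  ],
       [  0.    ,   0.    ,   1.    ]]), 'T_tool_cam': array([[ 0.0004, -0.958 , -0.2867,  0.0837],
       [ 1.    ,  0.0004,  0.0001,  0.0014],
       [ 0.    , -0.2867,  0.958 , -0.1781],
       [ 0.    ,  0.    ,  0.    ,  1.    ]])}
```

View pics/top0.png

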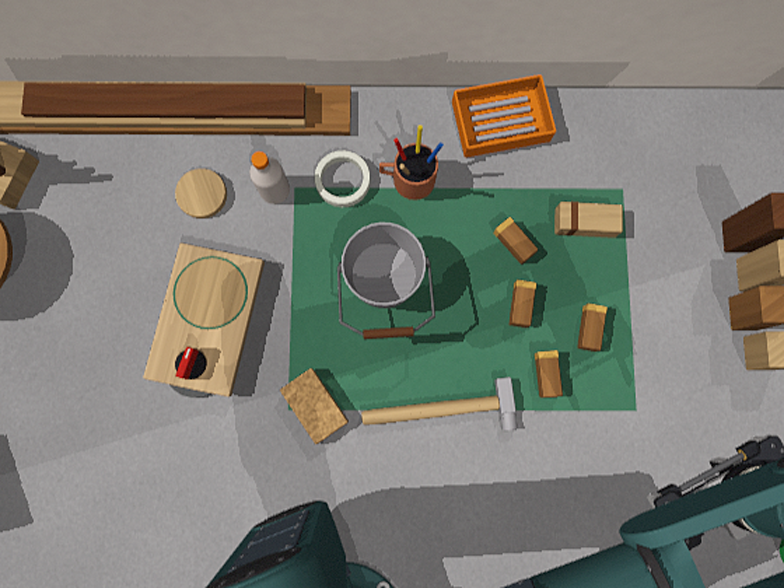

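View pics/scene0.png

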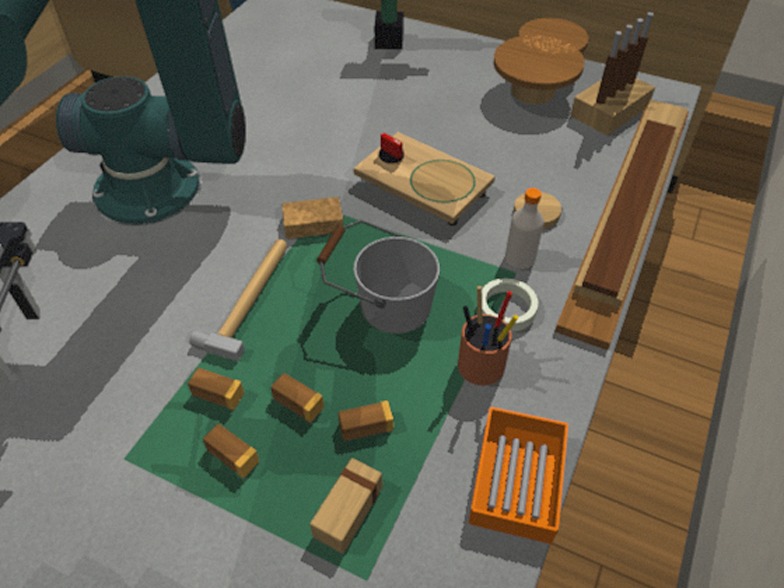

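The top view shows the board on the left, with the knob at (190,362) and the ring at (210,292). The pail is at (384,265), with its bail folded toward the robot and the grip at (388,333). There are four feet, at (516,240), (523,303), (592,327) and (549,373). The offcut at (590,218), which has a brown band, is a bystander.

```bash
cat > h.py <<'E'
import numpy as np,cv2
from workcell import *
np.set_printoptions(precision=4,suppress=True)
def ray(n,uv):
    m=camera_model(n);K,R,t=m["intrinsics"],np.array(m["R"]),np.array(m["t"])
    d=R.T@np.linalg.solve(K,[uv[0],uv[1],1.]); return -R.T@t,d
def plane(n,uv,z):
    o,d=ray(n,uv); return (o+d*(z-o[2])/d[2])[:2]
def proj(n,X):
    m=camera_model(n); p=np.array(m["intrinsics"])@(np.array(m["R"])@np.array(X)+np.array(m["t"])); return p[:2]/p[2]
def feet(im,vis=None):
    h=cv2.cvtColor(im,cv2.COLOR_RGB2HSV).astype(int);H,S,V=h[...,0],h[...,1],h[...,2]
    band=((H>=17)&(H<=27)&(S>150)&(V>150)).astype(np.uint8)
    wood=((H>=8)&(H<=18)&(S>110)&(V>110)).astype(np.uint8)
    return band,wood,h
def go(x,y,z,yaw):
    """print rows' shift/turn for TCP target, yaw (rad) of tool x, tool pointing down"""
    s=get_state();R=np.array(s["tcp_rot"]);c,w=np.cos(yaw),np.sin(yaw)
    T=np.array([[c,w,0],[w,-c,0],[0,0,-1.]])
    d=R.T@(np.array([x,y,z])-s["position"]); r=cv2.Rodrigues(R.T@T)[0].ravel()/np.pi
    print("shift",d.round(4),"turn",r.round(4),"rows>=",max(np.linalg.norm(d)/.0625,np.linalg.norm(r)*180/10.7).round(1))
def st():
    s=get_state();R=np.array(s["tcp_rot"])
    print("t%.2f"%s["time"],"p",s["position"],"yaw%.3f"%np.arctan2(R[1,0],R[0,0]),"tilt",R[:,2],"F",s["ft_force"],"w%.4f g%.1f"%(s["grip_width"],s["gripper_force"]),"j",s["joint_positions"])
E
python3 - <<'E'
from h import *
im=np.load("pics/top0.npy")
h=cv2.cvtColor(im,cv2.COLOR_RGB2HSV)
for n,(u,v) in {"foottop":(523,308),"footband":(524,287),"footside":(549,392),"mat":(450,230),"offcut":(600,218),"offband":(574,218),"board":(230,340),"ring":(174,292),"red":(190,355),"grip":(388,333),"rim":(384,224),"hammer":(430,410),"sander":(315,400),"inpail":(370,270)}.items():
    print(n,h[int(v/1.4),int(u/1.4)],im[int(v/1.4),int(u/1.4)])
c=im[150:300,90:350][:, :, ::-1]
cv2.imwrite("pics/crop1.png",cv2.resize(c,None,fx=3,fy=3,interpolation=cv2.INTER_CUBIC))
E
```

```text
foottop [ 15 152 143] [143 100  58]
footband [ 17 153 165] [165 121  66]
footside [ 15 146 171] [171 122  73]
mat [ 73 105 117] [ 69 117  90]
offcut [ 18 100 189] [189 159 115]
offband [ 11 152 109] [109  68  44]
board [ 17  96 188] [188 158 117]
ring [ 80 168 105] [ 36 105  83]
red [  1 230 194] [194  22  19]
grip [ 12 158 100] [100  62  38]
rim [167  13 140] [140 133 136]
hammer [ 18  99 206] [206 174 126]
sander [ 17 126 172] [172 136  87]
inpail [160   7 111] [111 108 110]
```

View pics/crop1.png

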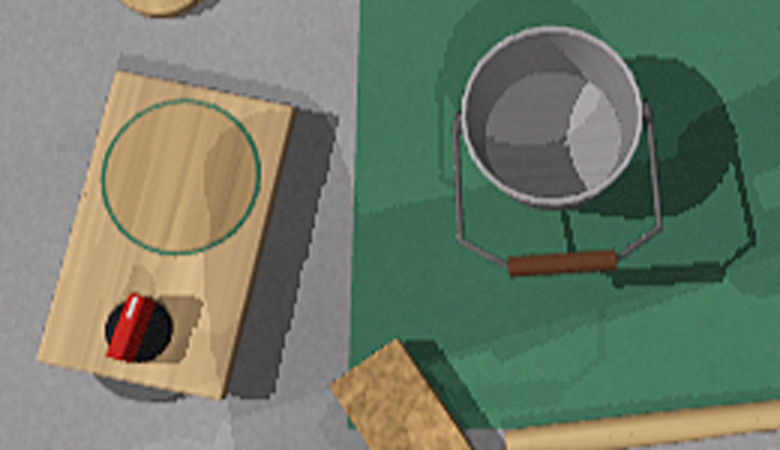

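The crop (3x, offset 90,150) shows the board corners at (117,70), (293,105), (222,398) and (38,358). The pail rim spans columns 461–643 and rows 27–208, and the grip runs from (509,267) to (616,260).

```bash
cat >> h.py <<'E'
def findfeet(im,z=.034,debug=False):
    """top-face centres of feet via brown mask in mat region, rays at z"""
    h=cv2.cvtColor(im,cv2.COLOR_RGB2HSV).astype(int);H,S,V=h[...,0],h[...,1],h[...,2]
    m=((H>=8)&(H<=24)&(S>120)&(V>85)).astype(np.uint8)
    m=cv2.morphologyEx(m,cv2.MORPH_OPEN,np.ones((3,3),np.uint8))
    out=[]
    for c in cv2.findContours(m,cv2.RETR_EXTERNAL,cv2.CHAIN_APPROX_NONE)[0]:
        a=cv2.contourArea(c)
        if not 300<a<1600: continue
        P=np.array([plane("top",p,z) for p in c[:,0,:].astype(float)],np.float32)
        (cx,cy),(w,l),ang=cv2.minAreaRect(P*1000)
        if w>l: w,l,ang=l,w,ang-90
        out.append((a,cx/1000,cy/1000,w,l,(ang+90)%180,c))
    return out
E
python3 - <<'E'
from h import *
im=np.load("pics/top0.npy")
f=lambda u,v:(90+(u-1)/3,150+(v-1)/3)
B=np.array([plane("top",f(*p),.04) for p in [(117,70),(293,105),(222,398),(38,358)]])
print("board corners TL TR BR BL",B.tolist()); print("sides",[np.linalg.norm(B[i]-B[i-1]).round(4) for i in range(4)])
h=cv2.cvtColor(im,cv2.COLOR_RGB2HSV).astype(int);H,S,V=h[...,0],h[...,1],h[...,2]
m=(H>60)&(H<100)&(S>85); m[:, :120]=0
sub=np.zeros_like(m); sub[178:240,120:180]=m[178:240,120:180]
ys,xs=np.nonzero(sub); print("ring px",len(xs))
e=cv2.fitEllipse(np.c_[xs,ys].astype(np.float32)); print(e)
spot=plane("top",e[0],.04); P=np.array([plane("top",p,.04) for p in np.c_[xs,ys]]); r=np.linalg.norm(P-spot,axis=1); print("spot",spot,"r",r.mean(),r.std())
hd=((B[0]-B[3])+(B[1]-B[2]));hd/=np.linalg.norm(hd); left=np.array([-hd[1],hd[0]])
print("heading",np.arctan2(hd[1],hd[0]),"centre",B.mean(0), "pin from spot",spot-.125*hd,"pin from centre",B.mean(0)-.08*hd)
red=((H<8)|(H>172))&(S>150)&(V>60); red[:,:120]=0; red[:240]=0; red[280:]=0;red[:,160:]=0
ys,xs=np.nonzero(red); (c,wh,a)=cv2.minAreaRect(np.c_[xs,ys].astype(np.float32)); print("red",len(xs),c,wh,a,plane("top",c,.084),plane("top",c,.067))
for p in [(131,292),(152,299),(108,357),(124,361)]: print("redcorner",p,plane("top",f(*p),.084))
R=[plane("top",f(*p),.1) for p in [(461,116),(643,116),(552,27),(552,208)]]; print("rim",np.array(R).tolist())
print("pail c",[(R[0]+R[1])/2,(R[2]+R[3])/2])
for z in (.094,.106,.118): print("grip z",z,plane("top",f(509,267),z),plane("top",f(616,260),z))
for q in findfeet(im): print("foot",[round(float(x),3) for x in q[:6]])
E
```

```text
board corners TL TR BR BL [[0.635698695108364, 0.2885734362077499], [0.6072892966139625, 0.1452417108550107], [0.37357418381837526, 0.1916700253047544], [0.4040615703152417, 0.33641472656129373]]
sides [np.float64(0.2365), np.float64(0.1461), np.float64(0.2383), np.float64(0.1479)]
ring px 122
((149.7886199951172, 208.72235107421875), (50.00113296508789, 52.694400787353516), 56.9040412902832)
spot [0.5478 0.2329] r 0.061847068386743975 0.0007399896092646451
heading -0.19987209760719543 centre [0.5052 0.2405] pin from spot [0.4253 0.2577] pin from centre [0.4267 0.2564]
red 198 (133.0616455078125, 258.83563232421875) (9.36329174041748, 22.58894157409668) 20.556045532226562 [0.4247 0.2535] [0.426  0.2583]
redcorner (131, 292) [0.4515 0.2544]
redcorner (152, 299) [0.4463 0.2383]
redcorner (108, 357) [0.4025 0.2689]
redcorner (124, 361) [0.3996 0.2567]
rim [[0.5856888386023538, 0.005497134534049625], [0.5862924443779061, -0.13400743487682878], [0.6566019726833173, -0.06385150598508467], [0.5146578454920014, -0.06457874636008706]]
pail c [array([ 0.586 , -0.0643]), array([ 0.5856, -0.0642])]
grip z 0.094 [ 0.4704 -0.0323] [ 0.4759 -0.1132]
grip z 0.106 [ 0.469  -0.0327] [ 0.4745 -0.1128]
grip z 0.118 [ 0.4676 -0.0331] [ 0.4731 -0.1123]
foot [880.5, 0.358, 0.052, 63.202, 109.228, 34.597]
foot [485.0, 0.411, -0.343, 39.43, 76.263, 3.104]
foot [479.5, 0.493, -0.422, 39.895, 77.639, 169.791]
foot [906.0, 0.53, -0.71, 67.404, 103.691, 97.037]
foot [435.5, 0.534, -0.303, 37.234, 77.244, 170.343]
foot [455.5, 0.645, -0.294, 41.564, 76.151, 39.809]
foot [929.0, 0.888, 0.039, 78.267, 89.562, 0.403]
```

```bash
python3 - <<'E'
from h import *
print("glue cap",plane("top",(260/1.4,158/1.4),.155), "from scene",plane("scene",(533/1.4,196/1.4),.155))
pin=np.array([.426,.257]);a=-.20;hd=np.array([np.cos(a),np.sin(a)]);le=np.array([-hd[1],hd[0]])
p=pin+.168*hd-.115*le; print(p); go(*p,.20,a+np.pi/2)
# arc rows in tool axes (x=left,y=hd), contact offset 83mm
q=lambda f:np.array([np.cos(f)*.168+np.sin(f)*.083, np.sin(f)*.168-np.cos(f)*.083])
for f in np.arange(0,1.01,.1):
    d=q(f)-np.array([.168,-.115]); print("phi %.1f x %.4f y %.4f turn %.4f"%(f,d[1],d[0],-f/np.pi))
E
```

```text
glue cap [0.7468 0.1341] from scene [0.7464 0.1321]
[0.5678 0.1109]
shift [ 0.5563 -0.3908  0.0053] turn [-0.0006 -0.0003 -0.2865] rows>= 10.9
phi 0.0 x 0.0320 y 0.0000 turn -0.0000
phi 0.1 x 0.0492 y 0.0074 turn -0.0318
phi 0.2 x 0.0670 y 0.0131 turn -0.0637
phi 0.3 x 0.0854 y 0.0170 turn -0.0955
phi 0.4 x 0.1040 y 0.0191 turn -0.1273
phi 0.5 x 0.1227 y 0.0192 turn -0.1592
phi 0.6 x 0.1414 y 0.0175 turn -0.1910
phi 0.7 x 0.1597 y 0.0140 turn -0.2228
phi 0.8 x 0.1777 y 0.0086 turn -0.2546
phi 0.9 x 0.1950 y 0.0014 turn -0.2865
phi 1.0 x 0.2115 y -0.0074 turn -0.3183
```

```bash
python3 -m creep '[[[0.556,-0.391,0],[0,0,-0.2865]],[[0.556,-0.391,0],[0,0,-0.2865]],[[0.556,-0.391,0],[0,0,-0.2865]],[[0.556,-0.391,0],[0,0,-0.2865]],[[0.556,-0.391,0],[0,0,-0.2865]],[[0.556,-0.391,0],[0,0,-0.2865]],[[0.556,-0.391,0],[0,0,-0.2865]],[[0.556,-0.391,0],[0,0,-0.2865]],[[0.556,-0.391,0],[0,0,-0.2865]],[[0.556,-0.391,0],[0,0,-0.2865]],[[0.556,-0.391,0],[0,0,-0.2865]],[[0.556,-0.391,0],[0,0,-0.2865]]]' 1 20
python3 -c "from h import *;st();go(.5678,.1109,.03,-.2+np.pi/2)"
```

```text
time: 1.6
position: [0.5679, 0.1137, 0.2036]
tcp_rot: [[0.194, 0.981, -0.003], [0.981, -0.194, 0.0], [-0.0, -0.003, -1.0]]
ft_force: [-0.6, -0.8, 0.4]
grip_width: 0.0005
gripper_force: 0.0
t1.60 p [0.5679 0.1137 0.2036] yaw1.376 tilt [-0.0027  0.0003 -1.    ] F [-0.5798 -0.7616  0.4139] w0.0005 g0.0 j [0.0993 0.1547 1.2996 0.0006 1.6899 0.2941]
shift [-0.0027  0.0009  0.1736] turn [-0.0009  0.0001  0.0017] rows>= 2.8
```

```bash
python3 -m creep '[[[-0.003,0,0.06],[0,0,0]],[[-0.003,0,0.12],[0,0,0]],[[-0.003,0,0.174],[0,0,0]],[[-0.003,0,0.174],[0,0,0]],[[-0.003,0,0.174],[0,0,0]]]' | tail -4
python3 -m creep '[[[0.032,0,0],[0,0,0]],[[0.049,0.007,0],[0,0,-0.032]],[[0.067,0.013,0],[0,0,-0.064]],[[0.085,0.017,0],[0,0,-0.0955]],[[0.104,0.019,0],[0,0,-0.127]],[[0.123,0.019,0],[0,0,-0.159]],[[0.141,0.0175,0],[0,0,-0.191]],[[0.150,0.016,0],[0,0,-0.207]],[[0.150,0.016,0],[0,0,-0.207]]]'
python3 -c "
from h import *
im=camera('top');cv2.imwrite('pics/a1.png',im[100:300,50:330,::-1].repeat(2,0).repeat(2,1));st()"
```

```text
tcp_rot: [[0.199, 0.98, 0.003], [0.98, -0.199, 0.0], [0.001, 0.003, -1.0]]
ft_force: [0.3, 0.2, 0.3]
grip_width: 0.0004
gripper_force: 0.0
time: 3.35
position: [0.6139, 0.2522, 0.0344]
tcp_rot: [[-0.435, 0.9, 0.004], [0.9, 0.435, 0.002], [-0.0, 0.004, -1.0]]
ft_force: [0.7, 0.3, 0.1]
grip_width: 0.0005
gripper_force: 0.1
t3.40 p [0.613  0.2517 0.0334] yaw2.020 tilt [ 0.0018  0.0011 -1.    ] F [ 0.0592 -0.1031  0.015 ] w0.0001 g0.0 j [ 0.3038  0.4178  1.3129  0.0005  1.4089 -0.1459]
```

View pics/a1.png

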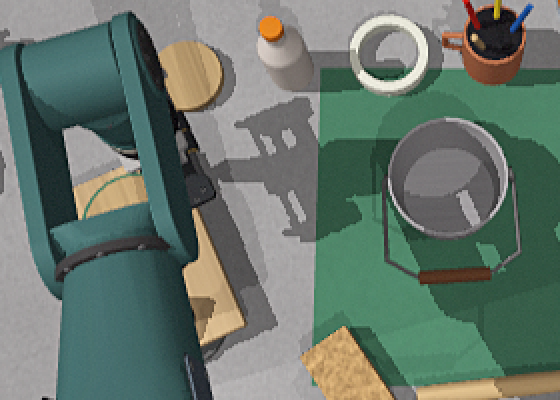

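The board is turning; its right edge now slopes left from (245,325) to (195,230). I'll go on in small steps and watch the force.

```bash
for i in 1 2 3; do python3 -m creep '[[[0.0086,0.004,0],[0,0,-0.016]],[[0.0086,0.004,0],[0,0,-0.016]]]' | grep -E "pos|ft_"; done
```

```text
position: [0.6121, 0.2615, 0.0316]
ft_force: [0.7, -0.3, -0.5]
position: [0.6112, 0.2713, 0.0311]
ft_force: [0.4, 0.1, 0.3]
position: [0.6104, 0.2797, 0.0311]
ft_force: [-0.0, -2.1, -0.1]
```

```bash
for i in 1 2 3; do python3 -m creep '[[[0.0043,0.002,0],[0,0,-0.008]],[[0.0043,0.002,0],[0,0,-0.008]]]' | grep -E "pos|ft_"; done
```

```text
position: [0.6106, 0.28, 0.0311]
ft_force: [2.9, -10.3, 2.0]
position: [0.6108, 0.2802, 0.0312]
ft_force: [3.6, -19.6, 2.2]
position: [0.6109, 0.2805, 0.0313]
ft_force: [4.8, -26.6, 3.9]
```

The force rose to 27 N with no more motion, so the board is at its stop. I'll back off and hover over the knob.

```bash
python3 -m creep '[[[-0.04,-0.01,0],[0,0,0]],[[-0.06,-0.01,0],[0,0,0]],[[-0.06,-0.01,-0.06],[0,0,0]],[[-0.06,-0.01,-0.12],[0,0,0]],[[-0.06,-0.01,-0.17],[0,0,0]],[[-0.06,-0.01,-0.17],[0,0,0]]]' 0.4| tail -4
python3 -c "from h import *;st();go(.426,.257,.2,np.pi-.33)"
```

```text
tcp_rot: [[-0.627, 0.779, 0.012], [0.779, 0.627, 0.005], [-0.003, 0.012, -1.0]]
ft_force: [1.0, 0.4, -0.3]
grip_width: 0.055
gripper_force: 0.0
t5.65 p [0.6401 0.2429 0.2088] yaw2.249 tilt [ 0.0117  0.0052 -0.9999] F [ 0.9868  0.4472 -0.2514] w0.0550 g0.0 j [ 0.279   0.3835  1.0072  0.0018  1.7382 -0.3988]
shift [ 0.1453 -0.158   0.0064] turn [ 0.0035  0.0021 -0.1791] rows>= 3.4
```

```bash
python3 -m creep '[[[0.145,-0.158,0.006],[0,0,-0.179]],[[0.145,-0.158,0.006],[0,0,-0.179]],[[0.145,-0.158,0.006],[0,0,-0.179]],[[0.145,-0.158,0.006],[0,0,-0.179]],[[0.145,-0.158,0.006],[0,0,-0.179]],[[0.145,-0.158,0.006],[0,0,-0.179]]]' | tail -4
cat >> h.py <<'E'
def wplane(uv,z,s=None):
    s=s or get_state();m=camera_model("wrist");K=m["intrinsics"];T=np.array(m["T_tool_cam"])
    x,y=(uv[0]-K[0,2])/K[0,0],(uv[1]-K[1,2])/K[1,1];th=np.hypot(x,y)
    d=np.array([x/th*np.sin(th),y/th*np.sin(th),np.cos(th)]) if th>1e-9 else np.array([0,0,1.])
    R=np.array(s["tcp_rot"]);o=R@T[:3,3]+s["position"];d=R@T[:3,:3]@d
    return (o+d*(z-o[2])/d[2])[:2]
E
python3 - <<'E'
from h import *
s=get_state();im=camera("wrist");cv2.imwrite("pics/w1.png",im[:,:,::-1]);np.save("pics/w1.npy",im)
h=cv2.cvtColor(im,cv2.COLOR_RGB2HSV).astype(int);H,S,V=h[...,0],h[...,1],h[...,2]
red=(((H<8)|(H>172))&(S>150)&(V>60)).astype(np.uint8)
c=max(cv2.findContours(red,0,cv2.CHAIN_APPROX_NONE)[0],key=cv2.contourArea)
print(cv2.minAreaRect(c),cv2.boundingRect(c))
P=np.array([wplane(p,.084,s) for p in c[:,0].astype(float)],np.float32)*1000
print(cv2.minAreaRect(P)); st()
im=camera("top");np.save("pics/top1.npy",im)
E
```

```text
tcp_rot: [[-0.946, 0.325, -0.001], [0.325, 0.946, -0.0], [0.001, -0.0, -1.0]]
ft_force: [0.1, -0.3, -0.2]
grip_width: 0.0563
gripper_force: 0.0
((281.5, 206.0), (58.0, 15.0), 90.0) (274, 177, 16, 59)
((422.3271484375, 258.10321044921875), (13.920443534851074, 55.647212982177734), 71.55638122558594)
t6.45 p [0.4244 0.255  0.1947] yaw2.810 tilt [-0.0008 -0.0003 -1.    ] F [-0.3702  1.2491 -0.7005] w0.0561 g0.0 j [ 0.4263 -0.0325  1.5146  0.0001  1.6604 -0.8124]
```

View pics/w1.png

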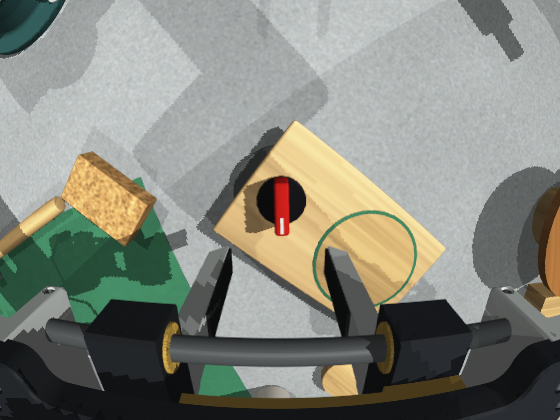

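The wrist view shows the red bar at (281,206), aligned with the tool's x axis and about 2 mm off centre. The board has clearly turned, and the ring is at (365,260). Next I grip the bar.

```bash
python3 -m creep '[[[0.002,0.002,0.06],[0,0,0]],[[0.002,0.002,0.12],[0,0,0]],[[0.002,0.002,0.136],[0,0,0]],[[0.002,0.002,0.136],[0,0,0]],[[0.002,0.002,0.136],[0,0,0]]]' | grep -E "pos|ft|grip"
python3 -m creep '[[[0,0,0],[0,0,0]],[[0,0,0],[0,0,0]],[[0,0,0],[0,0,0]],[[0,0,0],[0,0,0]]]' 1 40 | grep -E "pos|ft|grip"
python3 -m creep '[[[0,0,0],[0,0,0.05]],[[0,0,0],[0,0,0.1]],[[0,0,0],[0,0,0.15]],[[0,0,0],[0,0,0.2]],[[0,0,0],[0,0,0.25]],[[0,0,0],[0,0,0.3]],[[0,0,0],[0,0,0.35]],[[0,0,0],[0,0,0.383]],[[0,0,0],[0,0,0.383]],[[0,0,0],[0,0,0.383]]]'; python3 -c "from h import *;st()"
```

```text
position: [0.4248, 0.2582, 0.0623]
ft_force: [0.2, 0.4, 0.4]
grip_width: 0.0565
gripper_force: 0.0
position: [0.4225, 0.2574, 0.0596]
ft_force: [-0.2, 0.4, 0.5]
grip_width: 0.0197
gripper_force: 0.0
time: 8.88
position: [0.4252, 0.2602, 0.0596]
tcp_rot: [[-0.037, 0.999, 0.007], [0.999, 0.037, 0.006], [0.006, 0.007, -1.0]]
ft_force: [7.6, 7.8, -6.1]
grip_width: 0.0137
gripper_force: 40.0
t8.88 p [0.4252 0.2602 0.0596] yaw1.608 tilt [ 0.0065  0.0063 -1.    ] F [ 7.5937  7.7641 -6.0938] w0.0137 g40.0 j [0.4334 0.0433 1.7126 0.003  1.3772 0.3958]
```

```bash
python3 -m creep '[[[0,0,0],[0,0,0.02]],[[0,0,0],[0,0,0.02]],[[0,0,0],[0,0,0.02]]]' | grep -E "pos|ft|grip"; python3 -c "from h import *;st();print(get_state()['moment'])"
python3 -m creep '[[[0,0,0],[0,0,0.01]],[[0,0,0],[0,0,0.01]],[[0,0,0],[0,0,0.01]],[[0,0,-0.06],[0,0,0.01]],[[0,0,-0.12],[0,0,0.01]],[[0,0,-0.16],[0,0,0.01]],[[0,0,-0.16],[0,0,0.01]]]' 0.4 | grep -E "pos|ft|grip"
python3 - <<'E'
from h import *
s=get_state();im=camera("wrist");np.save("pics/w2.npy",im);cv2.imwrite("pics/w2.png",im[:,:,::-1])
h=cv2.cvtColor(im,cv2.COLOR_RGB2HSV).astype(int);H,S,V=h[...,0],h[...,1],h[...,2]
red=(((H<8)|(H>172))&(S>150)&(V>60)).astype(np.uint8)
c=max(cv2.findContours(red,0,cv2.CHAIN_APPROX_NONE)[0],key=cv2.contourArea)
P=np.array([wplane(p,.084,s) for p in c[:,0].astype(float)],np.float32)*1000
print(cv2.minAreaRect(P)); st()
E
```

```text
position: [0.4252, 0.2602, 0.0596]
ft_force: [7.6, 6.6, -5.9]
grip_width: 0.0143
gripper_force: 41.9
t9.25 p [0.4252 0.2602 0.0596] yaw1.547 tilt [ 0.0068  0.006  -1.    ] F [ 7.6418  6.5852 -5.8814] w0.0143 g41.9 j [0.4336 0.0433 1.7125 0.0026 1.3771 0.4573]
[ 1.2701 -1.3442  0.8654]
position: [0.4243, 0.258, 0.2239]
ft_force: [-1.0, -1.7, -0.2]
grip_width: 0.0562
gripper_force: 0.0
((425.61004638671875, 260.2566223144531), (14.082904815673828, 56.010833740234375), 3.2589452266693115)
t10.18 p [0.4231 0.2575 0.2208] yaw1.512 tilt [ 0.0029  0.0012 -1.    ] F [ 0.2853  0.3005 -1.1019] w0.0564 g0.0 j [ 0.4323 -0.0402  1.4707 -0.0002  1.708   0.4909]
```

The bar now lies at 93.3°, having turned 1.19 rad, so the lock is at its end stop. Now the feet.

```bash
cat >> h.py <<'E'
def lookfeet(tag):
    im=camera("top");np.save(f"pics/{tag}.npy",im)
    for q in findfeet(im):
        if q[1]<.75 and 70<q[4]<90 and q[3]<50 or 300<q[0]<600: print("foot",[round(float(x),3) for x in q[:6]])
E
python3 - <<'E'
from h import *
lookfeet("t2")
# better: top face only, per foot using bright pixels; compare with predicted outline
im=np.load("pics/t2.npy")
cv2.imwrite("pics/t2.png",cv2.resize(im[150:300,330:460,::-1],None,fx=5,fy=5,interpolation=cv2.INTER_CUBIC)[:600])
E
```

```text
foot [332.0, 0.371, 0.051, 45.78, 87.264, 34.792]
foot [488.5, 0.411, -0.343, 39.573, 76.457, 3.786]
foot [488.0, 0.492, -0.422, 39.932, 79.152, 169.791]
foot [449.0, 0.533, -0.303, 37.32, 78.765, 170.698]
foot [468.5, 0.644, -0.294, 41.565, 77.398, 39.802]
```

View pics/t2.png

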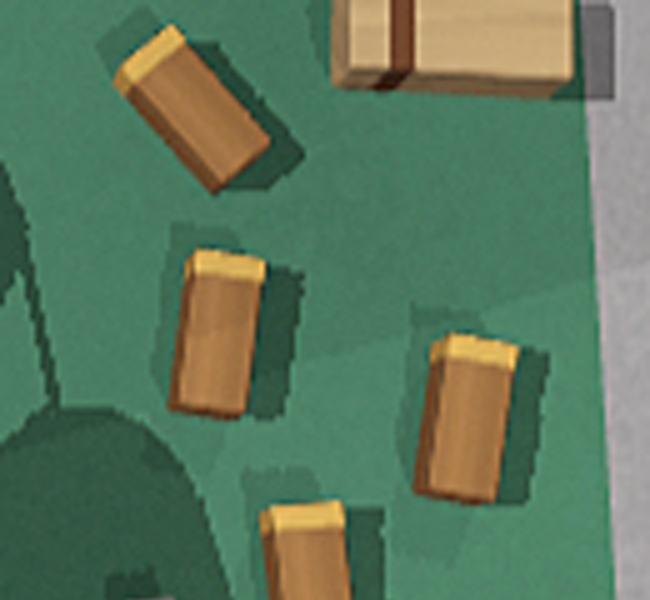

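The crop confirms four feet with brass bands, and a thin sliver of side face is visible to the left of each. I'll take the nearest one first.

```bash
python3 -c "from h import *;go(.411,-.3455,.13,.066)"
```

```text
shift [-0.6022  0.0242  0.0891] turn [-0.      0.0003  0.4603] rows>= 9.7
```

```bash
python3 -m creep '[[[-0.602,0.024,0.089],[0,0,0.46]],[[-0.602,0.024,0.089],[0,0,0.46]],[[-0.602,0.024,0.089],[0,0,0.46]],[[-0.602,0.024,0.089],[0,0,0.46]],[[-0.602,0.024,0.089],[0,0,0.46]],[[-0.602,0.024,0.089],[0,0,0.46]],[[-0.602,0.024,0.089],[0,0,0.46]],[[-0.602,0.024,0.089],[0,0,0.46]],[[-0.602,0.024,0.089],[0,0,0.46]],[[-0.602,0.024,0.089],[0,0,0.46]],[[-0.602,0.024,0.089],[0,0,0.46]],[[-0.602,0.024,0.089],[0,0,0.46]]]' 0.3 | tail -3
cat >> h.py <<'E'
def wfeet():
    "feet seen by the wrist camera (top face at 34 mm)"
    s=get_state();im=camera("wrist");np.save("pics/wf.npy",im)
    h=cv2.cvtColor(im,cv2.COLOR_RGB2HSV).astype(int);H,S,V=h[...,0],h[...,1],h[...,2]
    m=((H>=8)&(H<=24)&(S>120)&(V>85)).astype(np.uint8);m=cv2.morphologyEx(m,cv2.MORPH_OPEN,np.ones((3,3),np.uint8))
    for c in cv2.findContours(m,0,cv2.CHAIN_APPROX_NONE)[0]:
        if cv2.contourArea(c)<300: continue
        P=np.array([wplane(p,.034,s) for p in c[:,0].astype(float)],np.float32)*1000
        (x,y),(w,l),a=cv2.minAreaRect(P)
        if w>l:w,l,a=l,w,a-90
        if l<100: print("wfoot",[round(v,1) for v in (x,y,w,l,(a+90)%180)])
E
python3 -c "
from h import *;st();wfeet();lookfeet('t3');go(.411,-.3455,.014,.066)"
```

```text
ft_force: [1.1, 1.2, -0.1]
grip_width: 0.0657
gripper_force: 0.0
t11.72 p [ 0.4103 -0.3436  0.1285] yaw0.067 tilt [-0.0026  0.0035 -1.    ] F [ 1.0506  1.2128 -0.0665] w0.0657 g0.0 j [-0.8034  0.0856  1.5257  0.0006  1.5346  0.7004]
wfoot [243.2, -214.3, 20.4, 81.9, 169.1]
wfoot [407.7, -348.0, 32.8, 64.5, 5.0]
wfoot [491.9, -422.0, 39.7, 72.9, 169.3]
wfoot [533.3, -308.3, 35.4, 75.8, 171.4]
foot [444.0, 0.533, -0.303, 37.32, 78.765, 170.698]
foot [463.5, 0.644, -0.295, 41.565, 77.053, 39.802]
shift [-0.0002  0.0022  0.1159] turn [-0.0004  0.0002  0.0008] rows>= 1.9
```

```bash
python3 -m creep '[[[0,0.0035,0.06],[0,0,0.004]],[[0,0.0035,0.115],[0,0,0.004]],[[0,0.0035,0.115],[0,0,0.004]]]' | grep -E "pos|ft"
python3 -m creep '[[[0,0,0],[0,0,0]],[[0,0,0],[0,0,0]],[[0,0,0],[0,0,0]],[[0,0,0],[0,0,0]],[[0,0,-0.06],[0,0,0]],[[0,0,-0.12],[0,0,0]],[[0,0,-0.15],[0,0,0]],[[0,0,-0.15],[0,0,0]]]' 1 30
python3 -c "
from h import *;st();go(.586,-.083,.155,0);go(.586,-.083,.025,0)"
```

```text
position: [0.4087, -0.344, 0.011]
ft_force: [0.1, 0.9, 0.0]
time: 13.2
position: [0.4127, -0.35, 0.1689]
tcp_rot: [[0.999, 0.054, 0.005], [0.054, -0.999, -0.005], [0.005, 0.006, -1.0]]
ft_force: [0.8, 0.3, -0.3]
grip_width: 0.0336
gripper_force: 30.0
t13.20 p [ 0.4127 -0.35    0.1689] yaw0.054 tilt [ 0.0049 -0.0054 -1.    ] F [ 0.7596  0.2665 -0.271 ] w0.0336 g30.0 j [-0.808   0.0719  1.4595 -0.0002  1.603   0.7083]
shift [ 0.1875 -0.2572  0.0133] turn [ 0.0017 -0.0015  0.0173] rows>= 5.1
shift [ 0.1869 -0.258   0.1433] turn [ 0.0017 -0.0015  0.0173] rows>= 5.6
```

```bash
python3 -m creep '[[[0.1875,-0.257,0],[0,0,0.017]],[[0.1875,-0.257,0],[0,0,0.017]],[[0.1875,-0.257,0],[0,0,0.017]],[[0.1875,-0.257,0],[0,0,0.017]],[[0.1875,-0.257,0],[0,0,0.017]],[[0.1875,-0.257,0],[0,0,0.017]],[[0.1875,-0.257,0],[0,0,0.017]],[[0.1875,-0.257,0],[0,0,0.017]]]' | grep -E "pos|ft|wid"
python3 -c "
from h import *;st();go(.586,-.083,.028,0)"
```

```text
position: [0.5836, -0.083, 0.1644]
ft_force: [-0.2, 0.0, -1.0]
grip_width: 0.0337
t14.20 p [ 0.5836 -0.083   0.1644] yaw-0.001 tilt [-0.002  -0.0002 -1.    ] F [-0.1913  0.0296 -0.988 ] w0.0337 g30.0 j [-0.237   0.1876  1.3393 -0.0007  1.6166  1.3345]
shift [ 0.0026 -0.0001  0.1364] turn [ 0.0001  0.0006 -0.0003] rows>= 2.2
```

```bash
python3 -m creep '[[[0.0025,0,0.05],[0,0,0]],[[0.0025,0,0.09],[0,0,0]],[[0.0025,0,0.12],[0,0,0]],[[0.0025,0,0.136],[0,0,0]],[[0.0025,0,0.136],[0,0,0]]]' | grep -E "pos|ft|wid"
python3 -m creep '[[[0,0,0],[0,0,0]],[[0,0,0],[0,0,0]],[[0,0,0],[0,0,0]],[[0,0,-0.05],[0,0,0]],[[0,0,-0.11],[0,0,0]],[[0,0,-0.14],[0,0,0]],[[0,0,-0.14],[0,0,0]]]' 0.48 | grep -E "pos|ft|wid"
python3 -c "
from h import *;st();lookfeet('t4');go(.533,-.3065,.13,-.155);
im=camera('wrist');cv2.imwrite('pics/w4.png',im[:,:,::-1])"
```

```text
position: [0.5861, -0.0825, 0.0285]
ft_force: [-0.7, -0.8, -0.7]
grip_width: 0.0336
position: [0.5892, -0.082, 0.1737]
ft_force: [-0.0, 0.2, -0.9]
grip_width: 0.049
t15.70 p [ 0.5892 -0.082   0.1737] yaw0.001 tilt [ 0.0081 -0.002  -1.    ] F [-0.0319  0.1862 -0.8997] w0.0490 g0.0 j [-0.2336  0.1885  1.3199 -0.0001  1.6249  1.3358]
foot [398.5, 0.492, -0.426, 34.233, 78.51, 170.189]
foot [446.0, 0.533, -0.304, 37.211, 79.168, 170.698]
foot [363.5, 0.584, -0.083, 31.739, 69.408, 0.256]
foot [430.0, 0.644, -0.295, 41.538, 76.946, 40.746]
foot [351.0, 0.848, 0.412, 8.015, 426.858, 90.363]
shift [-0.0552  0.2247  0.0405] turn [ 0.0002 -0.0009  0.0498] rows>= 3.8
```

View pics/w4.png

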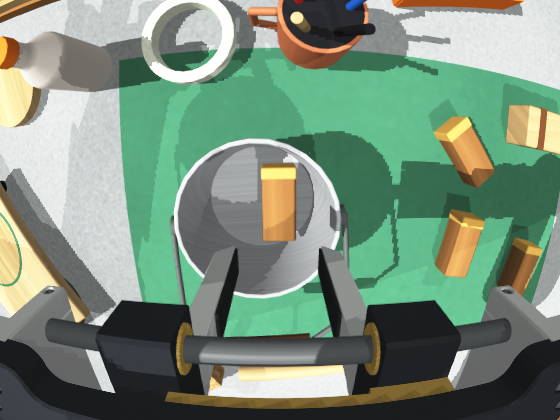

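The first foot lies on the pail floor at (279,203), just right of centre. Next is the foot at (0.533,−0.306).

```bash
python3 -m creep '[[[-0.055,0.2247,0.04],[0,0,0.05]],[[-0.055,0.2247,0.04],[0,0,0.05]],[[-0.055,0.2247,0.04],[0,0,0.05]],[[-0.055,0.2247,0.04],[0,0,0.05]],[[-0.055,0.2247,0.04],[0,0,0.05]],[[-0.055,0.2247,0.04],[0,0,0.05]]]' 0.3 | grep -E "pos|ft|wid"
python3 -c "
from h import *;st();wfeet();go(.533,-.3065,.012,-.155)"
```

```text
position: [0.5316, -0.3054, 0.1272]
ft_force: [-0.3, -0.2, -0.0]
grip_width: 0.0659
t16.55 p [ 0.5316 -0.3054  0.1272] yaw-0.156 tilt [-0.003   0.0029 -1.    ] F [-0.3367 -0.2019 -0.0049] w0.0659 g0.0 j [-0.6143  0.2564  1.3312  0.0007  1.5581  1.1127]
wfoot [355.3, -420.3, 21.7, 81.8, 4.7]
wfoot [398.2, -144.1, 21.8, 82.9, 157.3]
wfoot [498.3, -420.7, 45.2, 80.6, 168.3]
wfoot [529.1, -306.3, 33.0, 63.7, 171.1]
wfoot [643.1, -301.7, 32.9, 66.4, 39.8]
wfoot [686.2, -401.0, 12.5, 47.0, 176.8]
shift [0.0013 0.0015 0.116 ] turn [-0.0005  0.0007  0.    ] rows>= 1.9
```

```bash
python3 -m creep '[[[0.001,0.0015,0.06],[0,0,0]],[[0.001,0.0015,0.115],[0,0,0]],[[0.001,0.0015,0.115],[0,0,0]]]' | grep -E "pos|ft"
python3 -m creep '[[[0,0,0],[0,0,0]],[[0,0,0],[0,0,0]],[[0,0,0],[0,0,0]],[[0,0,0],[0,0,0]],[[0,0,-0.06],[0,0,0]],[[0,0,-0.12],[0,0,0]],[[0,0,-0.15],[0,0,0]],[[0,0,-0.15],[0,0,0]]]' 1 30 | grep -E "pos|ft|wid"
python3 -c "
from h import *;st();go(.586,-.043,.165,0)"
```

```text
position: [0.5298, -0.3037, 0.0089]
ft_force: [0.3, -0.3, -0.3]
position: [0.5346, -0.3093, 0.1683]
ft_force: [0.2, 0.0, -0.6]
grip_width: 0.0334
t17.98 p [ 0.5346 -0.3093  0.1683] yaw-0.156 tilt [ 0.006  -0.0045 -1.    ] F [ 0.2253  0.025  -0.6227] w0.0334 g30.0 j [-0.6161  0.2414  1.2676 -0.0002  1.625   1.1108]
shift [ 0.0093 -0.2711  0.0024] turn [ 0.0013 -0.002  -0.0497] rows>= 4.3
```

```bash
python3 -m creep '[[[0.009,-0.271,0],[0,0,-0.05]],[[0.009,-0.271,0],[0,0,-0.05]],[[0.009,-0.271,0],[0,0,-0.05]],[[0.009,-0.271,0],[0,0,-0.05]],[[0.009,-0.271,0],[0,0,-0.05]],[[0.009,-0.271,0],[0,0,-0.05]],[[0.009,-0.271,0],[0,0,-0.05]]]' | grep -E "pos|ft|wid"
python3 -c "
from h import *;st();go(.586,-.043,.046,0)"
```

```text
position: [0.5836, -0.0435, 0.1634]
ft_force: [-0.7, 0.1, -0.5]
grip_width: 0.0337
t18.85 p [ 0.5836 -0.0435  0.1634] yaw-0.001 tilt [-0.0018 -0.0009 -1.    ] F [-0.701   0.1336 -0.4865] w0.0337 g30.0 j [-0.1704  0.1784  1.352  -0.0012  1.6128  1.401 ]
shift [ 0.0026 -0.0006  0.1174] turn [ 0.0003  0.0006 -0.0002] rows>= 1.9
```

```bash
python3 -m creep '[[[0.0025,0,0.05],[0,0,0]],[[0.0025,0,0.09],[0,0,0]],[[0.0025,0,0.117],[0,0,0]],[[0.0025,0,0.117],[0,0,0]]]' | grep -E "pos|ft|wid"
python3 -m creep '[[[0,0,0],[0,0,0]],[[0,0,0],[0,0,0]],[[0,0,0],[0,0,0]],[[0,0,-0.05],[0,0,0]],[[0,0,-0.11],[0,0,0]],[[0,0,-0.14],[0,0,0]],[[0,0,-0.14],[0,0,0]]]' 0.48 | grep -E "pos|ft|wid"
python3 -c "
from h import *;st();lookfeet('t5');go(.644,-.299,.13,.70)
im=camera('wrist');cv2.imwrite('pics/w5.png',im[:,:,::-1])"
```

```text
position: [0.5841, -0.0436, 0.0443]
ft_force: [0.1, 0.2, -0.8]
grip_width: 0.0337
position: [0.5887, -0.0419, 0.1919]
ft_force: [0.1, 0.5, -0.5]
grip_width: 0.0487
t20.23 p [ 0.5887 -0.0419  0.1919] yaw0.001 tilt [ 0.0085 -0.0016 -1.    ] F [ 0.0995  0.46   -0.5326] w0.0487 g0.0 j [-0.1671  0.1729  1.302  -0.0001  1.658   1.4022]
foot [401.0, 0.492, -0.426, 34.233, 78.609, 170.189]
foot [420.5, 0.646, -0.296, 41.407, 76.617, 43.548]
foot [355.0, 0.848, 0.41, 8.015, 431.888, 90.363]
foot [583.5, 0.891, 0.031, 61.298, 84.65, 0.82]
shift [0.0562 0.2573 0.0591] turn [ 0.0005 -0.0009 -0.2224] rows>= 4.3
```

View pics/w5.png

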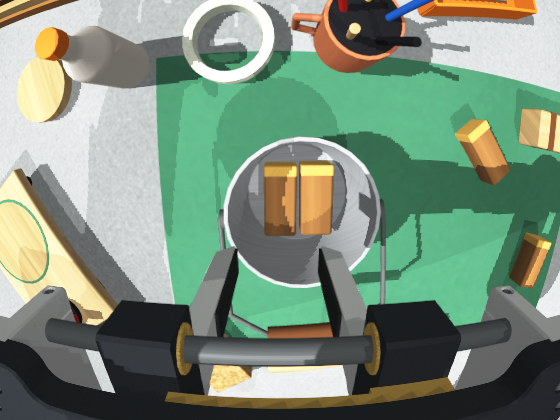

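Both feet lie neatly side by side in the pail, at (280,198) and (316,198). Next is the far foot, which sits at about 40°.

```bash
python3 -m creep '[[[0.056,0.257,0.059],[0,0,-0.226]],[[0.056,0.257,0.059],[0,0,-0.226]],[[0.056,0.257,0.059],[0,0,-0.226]],[[0.056,0.257,0.059],[0,0,-0.226]],[[0.056,0.257,0.059],[0,0,-0.226]],[[0.056,0.257,0.059],[0,0,-0.226]],[[0.056,0.257,0.059],[0,0,-0.226]]]' 0.3 | grep -E "pos|ft|wid"
python3 -c "
from h import *;st();wfeet();go(.644,-.299,.012,.72)"
```

```text
position: [0.643, -0.2967, 0.1284]
ft_force: [-0.4, 0.2, 0.7]
grip_width: 0.0654
t21.20 p [ 0.643  -0.2967  0.1284] yaw0.712 tilt [-0.0004  0.0011 -1.    ] F [-0.3573  0.1856  0.7043] w0.0654 g0.0 j [-0.5127  0.4663  1.0526  0.0008  1.6236  0.3458]
wfoot [490.7, -414.7, 51.4, 63.9, 169.7]
wfoot [432.5, -294.9, 21.4, 82.6, 28.5]
wfoot [615.4, -506.6, 21.4, 83.4, 53.1]
wfoot [693.9, -404.8, 12.8, 35.9, 177.3]
wfoot [643.6, -301.3, 32.8, 64.5, 39.6]
wfoot [580.9, -80.4, 29.3, 66.6, 1.0]
wfoot [588.1, -46.0, 38.9, 81.3, 1.4]
shift [-0.0011  0.0023  0.1171] turn [ 0.     -0.0002 -0.0023] rows>= 1.9
```

```bash
python3 -m creep '[[[-0.001,0.003,0.06],[0,0,0.006]],[[-0.001,0.003,0.115],[0,0,0.006]],[[-0.001,0.003,0.116],[0,0,0.006]]]' | grep -E "pos|ft"
python3 -m creep '[[[0,0,0],[0,0,0]],[[0,0,0],[0,0,0]],[[0,0,0],[0,0,0]],[[0,0,0],[0,0,0]],[[0,0,-0.06],[0,0,0]],[[0,0,-0.12],[0,0,0]],[[0,0,-0.165],[0,0,0]],[[0,0,-0.165],[0,0,0]]]' 1 30 | grep -E "pos|ft|wid"
python3 -c "
from h import *;st();go(.586,-.083,.18,0)"
```

```text
position: [0.6406, -0.2976, 0.0069]
ft_force: [0.3, 1.3, -0.1]
position: [0.6464, -0.303, 0.1843]
ft_force: [-0.5, 0.4, -0.5]
grip_width: 0.034
t22.62 p [ 0.6464 -0.303   0.1843] yaw0.692 tilt [ 0.0102 -0.006  -0.9999] F [-0.4631  0.4279 -0.5309] w0.0340 g30.0 j [-0.5177  0.4569  0.9557 -0.0001  1.7172  0.361 ]
shift [ 0.0939 -0.208   0.0023] turn [ 0.0029 -0.0025  0.2203] rows>= 3.7
```

```bash
python3 -m creep '[[[0.094,-0.208,0.002],[0,0,0.22]],[[0.094,-0.208,0.002],[0,0,0.22]],[[0.094,-0.208,0.002],[0,0,0.22]],[[0.094,-0.208,0.002],[0,0,0.22]],[[0.094,-0.208,0.002],[0,0,0.22]],[[0.094,-0.208,0.002],[0,0,0.22]],[[0.094,-0.208,0.002],[0,0,0.22]]]' | grep -E "pos|ft|wid"
python3 -c "
from h import *;st();go(.586,-.083,.061,0)"
```

```text
position: [0.5837, -0.0828, 0.1744]
ft_force: [0.2, -0.2, 0.3]
grip_width: 0.0336
t23.50 p [ 0.5837 -0.0828  0.1744] yaw-0.000 tilt [-0.0014 -0.0002 -1.    ] F [ 0.1927 -0.1653  0.3362] w0.0336 g30.0 j [-0.2368  0.184   1.3236 -0.0005  1.6353  1.3341]
shift [0.0024 0.0001 0.1134] turn [ 0.0001  0.0004 -0.    ] rows>= 1.8
```

```bash
python3 -m creep '[[[0.0025,0,0.05],[0,0,0]],[[0.0025,0,0.09],[0,0,0]],[[0.0025,0,0.113],[0,0,0]],[[0.0025,0,0.113],[0,0,0]]]' | grep -E "pos|ft|wid"
python3 -m creep '[[[0,0,0],[0,0,0]],[[0,0,0],[0,0,0]],[[0,0,0],[0,0,0]],[[0,0,-0.05],[0,0,0]],[[0,0,-0.1],[0,0,0]],[[0,0,-0.12],[0,0,0]],[[0,0,-0.12],[0,0,0]]]' 0.48 | grep -E "pos|ft|wid"
python3 -c "
from h import *;st();lookfeet('t6');go(.492,-.425,.13,-.175)"
```

```text
position: [0.5844, -0.0823, 0.0593]
ft_force: [0.6, 0.6, -1.2]
grip_width: 0.034
position: [0.5877, -0.0818, 0.1858]
ft_force: [-0.9, 0.3, -0.9]
grip_width: 0.0488
t24.88 p [ 0.5877 -0.0818  0.1858] yaw0.001 tilt [ 0.0063 -0.0016 -1.    ] F [-0.887   0.3071 -0.8616] w0.0488 g0.0 j [-0.2337  0.1832  1.3021 -0.0001  1.6498  1.3357]
foot [400.0, 0.492, -0.426, 36.547, 78.119, 172.52]
foot [312.0, 0.589, -0.083, 31.739, 59.584, 0.256]
foot [374.0, 0.848, 0.397, 8.015, 457.045, 90.363]
shift [-0.0952  0.3433  0.0534] turn [ 0.0001 -0.0007  0.0561] rows>= 5.8
```

```bash
python3 -m creep '[[[-0.095,0.343,0.053],[0,0,0.052]],[[-0.095,0.343,0.053],[0,0,0.052]],[[-0.095,0.343,0.053],[0,0,0.052]],[[-0.095,0.343,0.053],[0,0,0.052]],[[-0.095,0.343,0.053],[0,0,0.052]],[[-0.095,0.343,0.053],[0,0,0.052]],[[-0.095,0.343,0.053],[0,0,0.052]],[[-0.095,0.343,0.053],[0,0,0.052]]]' 0.3 | grep -E "pos|ft|wid"
python3 -c "
from h import *;st();wfeet();go(.492,-.425,.012,-.175)"
```

```text
position: [0.4912, -0.4236, 0.1277]
ft_force: [0.5, 0.1, 0.7]
grip_width: 0.066
t25.93 p [ 0.4912 -0.4236  0.1277] yaw-0.162 tilt [-0.0018  0.0028 -1.    ] F [0.4642 0.1148 0.7221] w0.0660 g0.0 j [-0.7994  0.3336  1.2329  0.0007  1.5784  0.9338]
wfoot [488.3, -425.9, 33.0, 64.2, 169.8]
wfoot [543.2, -684.5, 12.6, 66.5, 84.1]
wfoot [729.2, -168.7, 26.3, 38.3, 175.8]
wfoot [677.3, -395.7, 13.0, 25.3, 176.0]
shift [0.0007 0.0019 0.1165] turn [-0.0005  0.0004  0.0044] rows>= 1.9
```

```bash
python3 -m creep '[[[0.001,0.002,0.06],[0,0,0.004]],[[0.001,0.002,0.115],[0,0,0.004]],[[0.001,0.002,0.115],[0,0,0.004]]]' | grep -E "pos|ft"
python3 -m creep '[[[0,0,0],[0,0,0]],[[0,0,0],[0,0,0]],[[0,0,0],[0,0,0]],[[0,0,0],[0,0,0]],[[0,0,-0.06],[0,0,0]],[[0,0,-0.12],[0,0,0]],[[0,0,-0.175],[0,0,0]],[[0,0,-0.175],[0,0,0]]]' 1 30 | grep -E "pos|ft|wid"
python3 -c "
from h import *;st();go(.586,-.044,.19,0)"
```

```text
position: [0.4898, -0.4217, 0.0087]
ft_force: [-0.7, 0.7, -0.3]
position: [0.4943, -0.429, 0.1973]
ft_force: [0.2, -1.0, -0.3]
grip_width: 0.0337
t27.35 p [ 0.4943 -0.429   0.1973] yaw-0.175 tilt [ 0.0095 -0.0099 -0.9999] F [ 0.2049 -0.9526 -0.3311] w0.0337 g30.0 j [-0.8013  0.3135  1.1208 -0.0001  1.6936  0.9444]
shift [ 0.0232 -0.3952  0.0044] turn [ 0.0029 -0.0033 -0.0557] rows>= 6.3
```

```bash
python3 -m creep '[[[0.023,-0.395,0.004],[0,0,-0.055]],[[0.023,-0.395,0.004],[0,0,-0.055]],[[0.023,-0.395,0.004],[0,0,-0.055]],[[0.023,-0.395,0.004],[0,0,-0.055]],[[0.023,-0.395,0.004],[0,0,-0.055]],[[0.023,-0.395,0.004],[0,0,-0.055]],[[0.023,-0.395,0.004],[0,0,-0.055]],[[0.023,-0.395,0.004],[0,0,-0.055]],[[0.023,-0.395,0.004],[0,0,-0.055]]]' | grep -E "pos|ft|wid"
python3 -c "
from h import *;st();go(.586,-.044,.083,0)"
```

```text
position: [0.5832, -0.0435, 0.1848]
ft_force: [-0.7, 0.2, -1.2]
grip_width: 0.0335
t28.48 p [ 0.5832 -0.0435  0.1848] yaw-0.004 tilt [-0.0012 -0.001  -1.    ] F [-0.6662  0.2117 -1.2018] w0.0335 g30.0 j [-0.1706  0.1705  1.3188 -0.0012  1.6534  1.4039]
shift [0.0029 0.0004 0.1018] turn [ 0.0003  0.0004 -0.0012] rows>= 1.6
```

```bash
python3 -m creep '[[[0.0028,0,0.05],[0,0,0]],[[0.0028,0,0.09],[0,0,0]],[[0.0028,0,0.102],[0,0,0]],[[0.0028,0,0.102],[0,0,0]]]' | grep -E "pos|ft|wid"
python3 -m creep '[[[0,0,0],[0,0,0]],[[0,0,0],[0,0,0]],[[0,0,0],[0,0,0]],[[0,0,-0.05],[0,0,0]],[[0,0,-0.11],[0,0,0]],[[-0.05,0,-0.14],[0,0,0]],[[-0.1,0,-0.14],[0,0,0]],[[-0.1,0,-0.14],[0,0,0]],[[-0.1,0,-0.14],[0,0,0]]]' 0.48 | grep -E "pos|ft|wid"
python3 - <<'E'
from h import *
st();s=get_state()
w=camera('wrist');t=camera('top');sc=camera('scene')
for n,i in(('w7',w),('t7',t),('s7',sc)): np.save(f'pics/{n}.npy',i)
a=cv2.resize(w[60:340,100:460,::-1],(540,420)); b=cv2.resize(t[150:290,210:350,::-1],(260,260),interpolation=cv2.INTER_CUBIC)
o=np.zeros((420,800,3),np.uint8);o[:,:540]=a;o[:260,540:]=b;cv2.imwrite('pics/m7.png',o)
E
```

```text
position: [0.5862, -0.0431, 0.0833]
ft_force: [0.8, -0.9, -0.1]
grip_width: 0.034
position: [0.4869, -0.0416, 0.224]
ft_force: [0.0, 0.6, -0.6]
grip_width: 0.0485
t30.10 p [ 0.4869 -0.0416  0.224 ] yaw-0.002 tilt [ 0.0016 -0.0004 -1.    ] F [ 0.0329  0.6455 -0.5537] w0.0485 g0.0 j [-0.2012 -0.0542  1.4779 -0.      1.7162  1.3715]
```

View pics/m7.png

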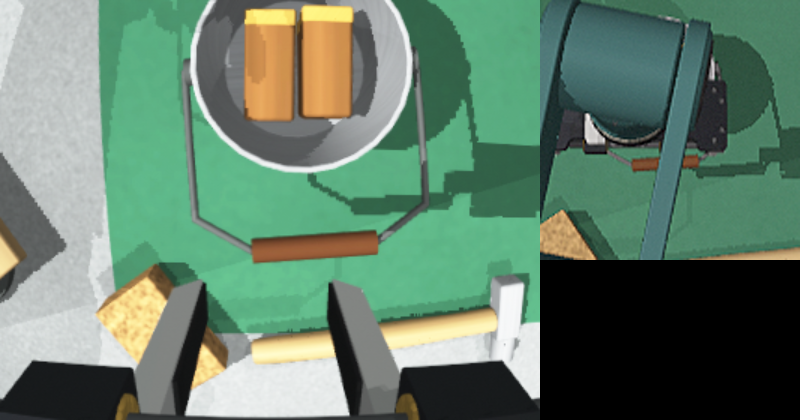

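All four feet are in the pail, stacked two on two. Now I measure the grip across the wrist and top views.

```bash
cat >> h.py <<'E'
def wray(uv,s):
    a=wplane(uv,0.,s);b=wplane(uv,.3,s); p=np.array([*a,0.]);q=np.array([*b,.3]); return p,(q-p)
def tri(o1,d1,o2,d2):
    A=np.c_[d1,-d2];k=np.linalg.lstsq(A,o2-o1,rcond=None)[0];a=o1+d1*k[0];b=o2+d2*k[1];return (a+b)/2,np.linalg.norm(a-b)
E
python3 - <<'E'
from h import *
s=get_state();w=np.load('pics/w7.npy');t=np.load('pics/top0.npy');sc=np.load('pics/scene0.npy')
def grip(im,box):
    h=cv2.cvtColor(im,cv2.COLOR_RGB2HSV).astype(int);H,S,V=h[...,0],h[...,1],h[...,2]
    m=((H>=4)&(H<=15)&(S>120)&(V<190)&(V>50)).astype(np.uint8);k=np.zeros_like(m);x0,y0,x1,y1=box;k[y0:y1,x0:x1]=m[y0:y1,x0:x1]
    c=max(cv2.findContours(k,0,cv2.CHAIN_APPROX_NONE)[0],key=cv2.contourArea);r=cv2.minAreaRect(c);print(r)
    b=cv2.boxPoints(r); 
    e=[(b[0]+b[1])/2,(b[2]+b[3])/2] if np.linalg.norm(b[0]-b[1])<np.linalg.norm(b[1]-b[2]) else [(b[1]+b[2])/2,(b[3]+b[0])/2]
    return r[0],sorted(e,key=lambda p:p[0])
cw,ew=grip(w,(240,200,380,240));ct,et=grip(t,(250,225,310,250));cs,es=grip(sc,(225,155,250,190))
print("w-top",tri(*wray(cw,s),*ray("top",ct)));print("w-scene",tri(*wray(cw,s),*ray("scene",cs)));print("top-scene",tri(*ray("top",ct),*ray("scene",cs)))
for z in (.106,.112): print(wplane(cw,z,s),[wplane(e,z,s) for e in ew])
# ring on board from wrist 1 and top
E
```

```text
((309.54681396484375, 224.17115783691406), (15.126022338867188, 83.56431579589844), 86.00909423828125)
((276.6194763183594, 237.2920684814453), (6.252786159515381, 35.122032165527344), 86.18592071533203)
((236.02938842773438, 173.11764526367188), (7.0314412117004395, 27.954269409179688), 30.963754653930664)
w-top (array([ 0.4722, -0.0724,  0.1077]), np.float64(0.0019049934470273411))
w-scene (array([ 0.4734, -0.0729,  0.1139]), np.float64(0.002148432028133216))
top-scene (array([ 0.4714, -0.0715,  0.1123]), np.float64(6.41657248014496e-05))
[ 0.4719 -0.0735] [array([ 0.469 , -0.0334]), array([ 0.4746, -0.1144])]
[ 0.4739 -0.0729] [array([ 0.4711, -0.0336]), array([ 0.4766, -0.1129])]
```

```bash
python3 -c "
from h import *;go(.4725,-.0727,.155,1.639)
t0=.196
for t in np.linspace(t0,1.57,12)[1:]: print('th %.2f y %.4f z %.4f'%(t,.118*(np.cos(t0)-np.cos(t)),-.118*(np.sin(t)-np.sin(t0))))"
```

```text
shift [-0.0148  0.0311  0.0683] turn [-0.      0.     -0.5223] rows>= 8.8
th 0.32 y 0.0038 z -0.0142
th 0.45 y 0.0093 z -0.0279
th 0.57 y 0.0164 z -0.0408
th 0.70 y 0.0252 z -0.0526
th 0.82 y 0.0353 z -0.0633
th 0.95 y 0.0467 z -0.0727
th 1.07 y 0.0591 z -0.0806
th 1.20 y 0.0725 z -0.0868
th 1.32 y 0.0865 z -0.0913
th 1.45 y 0.1009 z -0.0941
th 1.57 y 0.1156 z -0.0950
```

```bash
python3 -m creep '[[[-0.015,0.031,0.0],[0,0,-0.522]],[[-0.015,0.031,0],[0,0,-0.522]],[[-0.015,0.031,0],[0,0,-0.522]],[[-0.015,0.031,0],[0,0,-0.522]],[[-0.015,0.031,0],[0,0,-0.522]],[[-0.015,0.031,0],[0,0,-0.522]],[[-0.015,0.031,0],[0,0,-0.522]],[[-0.015,0.031,0],[0,0,-0.522]],[[-0.015,0.031,0.068],[0,0,-0.522]],[[-0.015,0.031,0.068],[0,0,-0.522]],[[-0.015,0.031,0.068],[0,0,-0.522]]]' 0.63 | grep -E "pos|ft|wid"
python3 - <<'E'
from h import *
st();go(.4725,-.0727,.094,1.639)
s=get_state();w=camera('wrist');cv2.imwrite('pics/w8.png',w[:,:,::-1])
E
```

```text
position: [0.4724, -0.0728, 0.1564]
ft_force: [1.1, -0.6, 0.5]
grip_width: 0.0347
t31.62 p [ 0.4724 -0.0728  0.1564] yaw1.636 tilt [ 0.0006 -0.0002 -1.    ] F [ 1.1417 -0.5678  0.5137] w0.0347 g0.0 j [-0.2715 -0.0596  1.6165 -0.      1.584  -0.3367]
shift [0.0001 0.0001 0.0624] turn [ 0.0002  0.0001 -0.001 ] rows>= 1.0
```

View pics/w8.png

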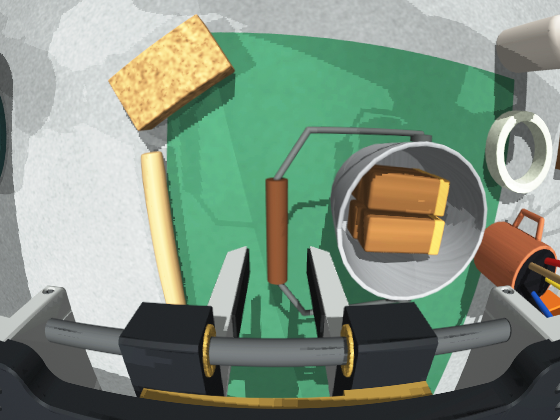

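The rod is at column 277, centred between the fingers and parallel to the pads. I go down, pinch it and swing it up.

```bash
python3 -m creep '[[[0,0,0.04],[0,0,0]],[[0,0,0.062],[0,0,0]],[[0,0,0.062],[0,0,0]],[[0,0,0.062],[0,0,0]]]' | grep -E "pos|ft|wid"
python3 -m creep '[[[0,0,0],[0,0,0]],[[0,0,0],[0,0,0]],[[0,0,0],[0,0,0]],[[0,0,0],[0,0,0]]]' 1 40| grep -E "pos|ft|grip"
python3 -m creep '[[[0,0.004,-0.014],[0,0,0]],[[0,0.009,-0.028],[0,0,0]],[[0,0.0165,-0.041],[0,0,0]],[[0,0.025,-0.0525],[0,0,0]],[[0,0.035,-0.063],[0,0,0]],[[0,0.0465,-0.0725],[0,0,0]],[[0,0.059,-0.0805],[0,0,0]],[[0,0.0725,-0.087],[0,0,0]],[[0,0.0865,-0.091],[0,0,0]],[[0,0.101,-0.094],[0,0,0]],[[0,0.1155,-0.095],[0,0,0]],[[0,0.1155,-0.095],[0,0,0]]]' | grep -E "pos|ft|grip"
python3 - <<'E'
from h import *
st()
t=camera('top');sc=camera('scene')
o=np.hstack([cv2.resize(t[130:300,200:370,::-1],(400,400)),cv2.resize(sc[100:270,190:360,::-1],(400,400))]);cv2.imwrite('pics/m8.png',o)
E
```

```text
position: [0.4736, -0.0732, 0.0966]
ft_force: [-0.0, -0.0, 0.8]
grip_width: 0.035
position: [0.4713, -0.0727, 0.0936]
ft_force: [-0.5, -0.0, 1.2]
grip_width: 0.0145
gripper_force: 40.0
position: [0.5887, -0.0647, 0.19]
ft_force: [-1.5, -0.4, 3.2]
grip_width: 0.0147
gripper_force: 40.0
t34.17 p [ 0.5887 -0.0647  0.19  ] yaw1.639 tilt [ 0.0041 -0.0003 -1.    ] F [-1.539  -0.4027  3.2032] w0.0147 g40.0 j [-0.2054  0.1817  1.2956  0.0005  1.6603 -0.2731]
```

View pics/m8.png

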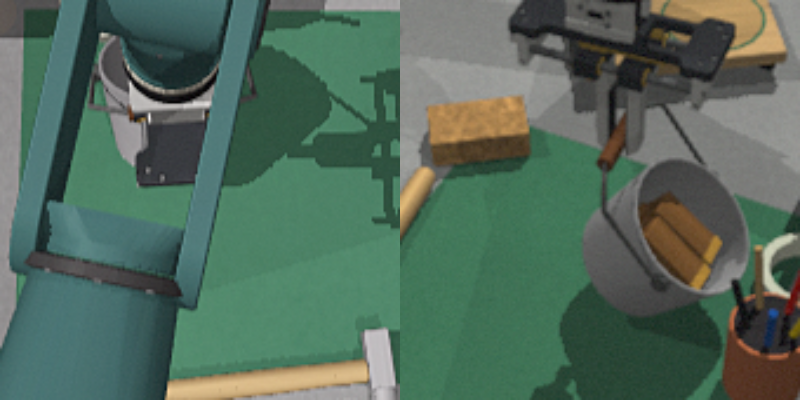

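The scene crop shows the pail tipped, with its mouth leaning away from the robot and its foot end low at (640,310). The feet are still inside. I'll check whether it is settling or hanging before moving.

```bash
python3 - <<'E'
from h import *
np.save('pics/s8.npy',camera('scene'));st()
E
python3 -m creep '[[[0,0,0],[0,0,0]],[[0,0,0],[0,0,0]],[[0,0,0],[0,0,0]],[[0,0,0],[0,0,0]]]' | grep -E "pos|ft|grip"
python3 - <<'E'
from h import *
a=np.load('pics/s8.npy').astype(int);b=camera('scene').astype(int);np.save('pics/s9.npy',b);d=np.abs(a-b).sum(2)>60;print("changed px",d.sum(),np.argwhere(d).min(0) if d.any() else '',np.argwhere(d).max(0) if d.any() else '');print(get_state()['moment']);st()
for X,n in [((.587,-.0645,.1),'rim c'),((.587+.07,-.0645,.1),'rim +x'),((.587-.07,-.0645,.1),'rim -x'),((.587,.0055,.1),'rim +y'),((.587,-.1345,.1),'rim -y'),((.587,-.0645,0),'foot c'),((.647,-.0645,0),'foot +x'),((.527,-.0645,0),'foot -x'),((.582,.0105,.088),'hinge+y'),((.592,-.1395,.088),'hinge-y'),((.587,-.0645,.206),'grip')]:
    p=proj('scene',X); print(n,p.round(0),'in m8 crop',((p-[190,100])*400/170+[400,0]).round(0))
E
```

```text
t34.33 p [ 0.5868 -0.0648  0.189 ] yaw1.638 tilt [ 0.001  -0.0002 -1.    ] F [-1.6773  0.1111  3.0435] w0.0149 g40.0 j [-0.2059  0.1801  1.2994  0.      1.6611 -0.2732]
position: [0.5865, -0.0648, 0.1885]
ft_force: [-1.1, 0.2, 2.2]
grip_width: 0.0152
gripper_force: 40.0
changed px 384 [ 0 18] [417 413]
[-0.0165  0.192   0.0585]
t34.88 p [ 0.5866 -0.0648  0.1884] yaw1.638 tilt [-0.     -0.0001 -1.    ] F [-1.3013  0.6082  2.8079] w0.0148 g40.0 j [-0.2061  0.1804  1.3001 -0.0001  1.6611 -0.2731]
rim c [283. 191.] in m8 crop [618. 213.]
rim +x [311. 200.] in m8 crop [685. 236.]
rim -x [255. 181.] in m8 crop [553. 190.]
rim +y [295. 171.] in m8 crop [647. 167.]
rim -y [269. 212.] in m8 crop [586. 263.]
foot c [282. 219.] in m8 crop [617. 279.]
foot +x [305. 227.] in m8 crop [670. 299.]
foot -x [260. 210.] in m8 crop [565. 260.]
hinge+y [294. 172.] in m8 crop [645. 170.]
hinge-y [270. 218.] in m8 crop [588. 277.]
grip [283. 156.] in m8 crop [619. 133.]
```

The scene numbers fit a second solution of the linkage: the pail has tipped about 36° on its far foot edge instead of the bail turning, because the arc was slightly too tight. It hasn't been lifted, so I'll retrace the arc to bring it back upright.

```bash
python3 -m creep '[[[0,-0.0145,0.001],[0,0,0]],[[0,-0.029,0.004],[0,0,0]],[[0,-0.043,0.008],[0,0,0]],[[0,-0.0565,0.0145],[0,0,0]],[[0,-0.063,0.0185],[0,0,0]],[[0,-0.069,0.0225],[0,0,0]]]' | grep -E "pos|ft|grip"
python3 -m creep '[[[0,-0.006,0.0045],[0,0,0]],[[0,-0.0115,0.0095],[0,0,0]],[[0,-0.0165,0.015],[0,0,0]],[[0,-0.0215,0.02],[0,0,0]],[[0,-0.026,0.026],[0,0,0]],[[0,-0.030,0.032],[0,0,0]]]' | grep -E "pos|ft|grip"
python3 -m creep '[[[0,-0.0045,0.006],[0,0,0]],[[0,-0.0075,0.0128],[0,0,0]],[[0,-0.01,0.019],[0,0,0]],[[0,-0.013,0.0265],[0,0,0]],[[0,-0.0165,0.0405],[0,0,0]],[[0,-0.0165,0.0405],[0,0,0]]]' | grep -E "pos|ft|grip"
python3 - <<'E'
from h import *
st();np.save('pics/s10.npy',camera('scene'));np.save('pics/t10.npy',camera('top'));np.save('pics/w10.npy',camera('wrist'))
a=np.load('pics/s10.npy').astype(int);b=np.load('pics/s7.npy').astype(int);d=(np.abs(a-b).sum(2)>60)[150:260,250:330];print(d.mean())
E
```

```text
position: [0.5169, -0.0695, 0.1656]
ft_force: [-3.5, -0.3, 2.7]
grip_width: 0.0149
gripper_force: 40.0
position: [0.486, -0.0716, 0.1336]
ft_force: [-8.0, -0.9, 5.3]
grip_width: 0.0151
gripper_force: 40.0
position: [0.4707, -0.0724, 0.0916]
ft_force: [-2.6, -1.9, -0.9]
grip_width: 0.015
gripper_force: 40.0
t37.12 p [ 0.4707 -0.0724  0.0916] yaw1.638 tilt [-0.0018  0.0006 -1.    ] F [-2.6277 -1.8852 -0.8637] w0.0150 g40.0 j [-0.2717 -0.024   1.7136  0.0001  1.4539 -0.3386]
0.0834090909090909
```

```bash
python3 - <<'E'
from h import *
w=np.load('pics/w10.npy');s=np.load('pics/s10.npy')
o=np.hstack([cv2.resize(w[100:350,200:520,::-1],(410,320)),cv2.resize(s[100:270,190:360,::-1],(380,320))]);cv2.imwrite('pics/m10.png',cv2.copyMakeBorder(o,0,0,0,0,0))
E
```

```text
(no output)
```

View pics/m10.png

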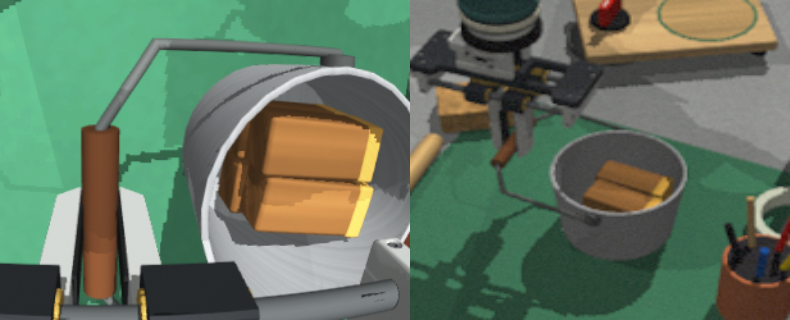

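The pail is upright on the table again at its old place, with its hinge at (592,217) in the crop and the feet stacked inside. I redo the arc with about 2.5 mm more radius to keep the wire in tension, checking the force in stages.

```bash
python3 - <<'E'
from h import *
t0=.196;f=lambda t,r:np.array([-r*np.cos(t),r*np.sin(t)])
o=f(t0,.118)
ths=[.3,.4,.5,.6,.7,.8,.9,1.0,1.1,1.2,1.3,1.4,1.5,1.57]; 
prev=o
for i in range(0,14,3):
    for t in ths[i:i+3]:
        r=.1205 if t<1.15 else .1195; d=f(t,r)-prev; print("%.2f y %.4f z %.4f"%(t,d[0],-d[1]))
    prev=f(ths[min(i+2,13)],r); print()
E
python3 -m creep '[[[0,-0.002,0],[0,0,0]],[[0,-0.0025,0],[0,0,0]]]' | grep -E "pos|ft"
```

```text
0.30 y 0.0006 z -0.0126
0.40 y 0.0048 z -0.0239
0.50 y 0.0100 z -0.0348

0.60 y 0.0063 z -0.0103
0.70 y 0.0136 z -0.0199
0.80 y 0.0218 z -0.0287

0.90 y 0.0090 z -0.0079
1.00 y 0.0188 z -0.0150
1.10 y 0.0293 z -0.0209

1.20 y 0.0114 z -0.0040
1.30 y 0.0227 z -0.0078
1.40 y 0.0343 z -0.0104

1.50 y 0.0119 z -0.0014
1.57 y 0.0202 z -0.0017

position: [0.4709, -0.0727, 0.0945]
ft_force: [3.5, 0.1, -1.9]
```

```bash
python3 -m creep '[[[0,0.003,-0.0125],[0,0,0]],[[0,0.007,-0.024],[0,0,0]],[[0,0.0125,-0.035],[0,0,0]],[[0,0.0125,-0.035],[0,0,0]],[[0,0.0125,-0.035],[0,0,0]]]' | grep -E "pos|ft"
python3 -m creep '[[[0,0.006,-0.0105],[0,0,0]],[[0,0.0135,-0.02],[0,0,0]],[[0,0.0135,-0.02],[0,0,0]]]' | grep -E "pos|ft"
python3 -c "from h import *;st();np.save('pics/s11.npy',camera('scene'))"
```

```text
position: [0.481, -0.0721, 0.1286]
ft_force: [-1.8, 0.1, 1.3]
position: [0.4951, -0.071, 0.1501]
ft_force: [-6.5, -0.2, 4.8]
t38.52 p [ 0.4951 -0.071   0.1501] yaw1.638 tilt [ 0.0001 -0.0004 -1.    ] F [-6.4578 -0.218   4.7675] w0.0147 g40.0 j [-0.2556 -0.0064  1.5775 -0.0004  1.5702 -0.3229]
```

```bash
for i in 1 2; do python3 -m creep '[[[0,-0.0017,-0.0013],[0,0,0]],[[0,-0.0017,-0.0013],[0,0,0]],[[0,-0.0017,-0.0013],[0,0,0]]]' | grep -E "pos|ft"; done
```

```text
position: [0.494, -0.071, 0.1497]
ft_force: [3.0, -0.3, -2.4]
position: [0.4912, -0.0711, 0.1508]
ft_force: [1.9, -0.0, -3.1]
```

```bash
python3 -m creep '[[[0,0.0055,-0.0067],[0,0,0]],[[0,0.0115,-0.013],[0,0,0]],[[0,0.0115,-0.013],[0,0,0]],[[0,0.0115,-0.013],[0,0,0]]]' | grep -E "pos|ft"
```

```text
position: [0.5033, -0.0705, 0.1645]
ft_force: [1.5, 1.1, -1.0]
```

```bash
python3 -m creep '[[[0,0.0067,-0.006],[0,0,0]],[[0,0.0138,-0.0115],[0,0,0]],[[0,0.0138,-0.0115],[0,0,0]],[[0,0.0138,-0.0115],[0,0,0]]]' | grep -E "pos|ft"
python3 -m creep '[[[0,0.0074,-0.0049],[0,0,0]],[[0,0.0153,-0.0093],[0,0,0]],[[0,0.0153,-0.0093],[0,0,0]],[[0,0.0153,-0.0093],[0,0,0]]]' | grep -E "pos|ft"
```

```text
position: [0.517, -0.0695, 0.1758]
ft_force: [2.0, 0.2, -2.5]
position: [0.5323, -0.0685, 0.1851]
ft_force: [1.8, 0.2, -2.8]
```

```bash
python3 -m creep '[[[0,0.011,-0.004],[0,0,0]],[[0,0.022,-0.0072],[0,0,0]],[[0,0.022,-0.0072],[0,0,0]],[[0,0.022,-0.0072],[0,0,0]]]' | grep -E "pos|ft"
python3 -m creep '[[[0,0.0115,-0.0022],[0,0,0]],[[0,0.0234,-0.0035],[0,0,0]],[[0,0.0234,-0.0035],[0,0,0]],[[0,0.0234,-0.0035],[0,0,0]]]' | grep -E "pos|ft"
python3 -c "
from h import *
t=camera('scene');np.save('pics/s12.npy',t);w=camera('wrist');np.save('pics/w12.npy',w)
st()
for X,n in [((.662,-.0645,.1),'rim+x'),((.522,-.0645,.1),'rim-x'),((.587,-.1345,.1),'rim -y'),((.592,-.1395,.088),'hinge-y'),((.587,-.0645,.206),'grip')]: print(n,proj('scene',X).round(0))
cv2.imwrite('pics/m12.png',np.hstack([cv2.resize(t[100:270,190:360,::-1],(400,400)),cv2.resize(w[:,:,::-1],(400,400))]))"
```

```text
position: [0.5537, -0.0669, 0.1914]
ft_force: [0.7, -0.2, -5.9]
position: [0.5773, -0.0654, 0.1955]
ft_force: [-0.7, 0.6, -4.9]
t41.92 p [ 0.577  -0.0654  0.1955] yaw1.638 tilt [-0.0004 -0.     -1.    ] F [-0.0063  0.3973 -4.9805] w0.0148 g40.0 j [-0.2104  0.1581  1.3119 -0.0001  1.6719 -0.2775]
rim+x [313. 201.]
rim-x [257. 182.]
rim -y [269. 212.]
hinge-y [270. 218.]
grip [283. 156.]
```

View pics/m12.png

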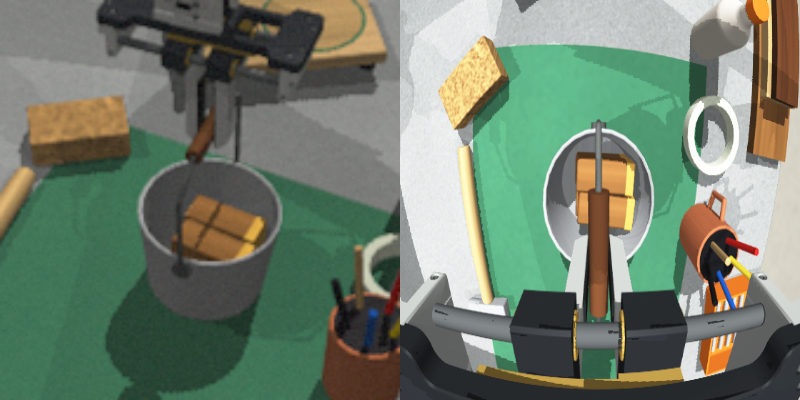

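The pail stands upright with the feet inside. In the wrist view, the rod and the far hinge pin share column 277, so the bail is vertical. Next I measure the ring on the turned board.

```bash
python3 - <<'E'
from h import *
def ringfit(im,cam):
    h=cv2.cvtColor(im,cv2.COLOR_RGB2HSV).astype(int);H,S,V=h[...,0],h[...,1],h[...,2]
    m=(H>55)&(H<100)&(S>70)
    c=np.array([.5285,.3265]);pts=[]
    for v,u in np.argwhere(m):
        p=plane(cam,(u,v),.04)
        if .045<np.linalg.norm(p-c)<.085: pts.append(p)
    P=np.array(pts)
    for _ in range(3):
        A=np.c_[2*P,np.ones(len(P))];s=np.linalg.lstsq(A,(P**2).sum(1),rcond=None)[0];r=np.sqrt(s[2]+s[:2]@s[:2]);e=np.abs(np.linalg.norm(P-s[:2],axis=1)-r);P=P[e<max(.003,1.5*e.std())]
    return s[:2],r,len(P),e.std(),np.ptp(np.arctan2(*(P-s[:2]).T))
for t in ("t3","t4","t6"): print(t,ringfit(np.load(f"pics/{t}.npy"),"top"))
for t in ("s7","s8","s12"): print(t,ringfit(np.load(f"pics/{t}.npy").astype(np.uint8),"scene"))
print("from pin",.4245+.125*np.cos(.585),.2575+.125*np.sin(.585))
E
python3 -m creep '[[[0,0,0],[0,0,0]],[[0,0,0],[0,0,0]]]' 1 60 | grep -E "pos|ft|grip"
python3 -m creep '[[[0,0,-0.006],[0,0,0]],[[0,0,-0.012],[0,0,0]],[[0,0,-0.024],[0,0,0]],[[0,0,-0.036],[0,0,0]],[[0,0,-0.05],[0,0,0]],[[0,0,-0.062],[0,0,0]],[[0,0,-0.066],[0,0,0]],[[0,0,-0.066],[0,0,0]]]' | grep -E "pos|ft|grip"
```

```text
position: [0.577, -0.0654, 0.1955]
ft_force: [-1.2, -0.0, -6.3]
grip_width: 0.0147
gripper_force: 60.0
position: [0.5774, -0.0655, 0.2619]
ft_force: [-0.6, -0.2, -7.2]
grip_width: 0.0144
gripper_force: 60.0Traceback (most recent call last):
  File "<stdin>", line 13, in <module>
  File "<stdin>", line 7, in ringfit
  File "h.py", line 8, in plane
    o,d=ray(n,uv); return (o+d*(z-o[2])/d[2])[:2]
        ~~~^^^^^^
  File "h.py", line 5, in ray
    m=camera_model(n);K,R,t=m["intrinsics"],np.array(m["R"]),np.array(m["t"])
ValueError: time passes only in moves, steps and waits
```

```bash
sed -i 's/^from workcell import \*/from workcell import *\nfrom functools import lru_cache\nimport workcell\ncamera_model=lru_cache(None)(workcell.camera_model)/' h.py
cat >> h.py <<'E'
def ringfit(im,cam):
    h=cv2.cvtColor(im,cv2.COLOR_RGB2HSV).astype(int);H,S,V=h[...,0],h[...,1],h[...,2]
    m=(H>55)&(H<100)&(S>70)
    c=np.array([.5285,.3265]);pts=[]
    for v,u in np.argwhere(m):
        p=plane(cam,(u,v),.04)
        if .045<np.linalg.norm(p-c)<.085: pts.append(p)
    P=np.array(pts)
    for _ in range(3):
        A=np.c_[2*P,np.ones(len(P))];s=np.linalg.lstsq(A,(P**2).sum(1),rcond=None)[0];r=np.sqrt(s[2]+s[:2]@s[:2]);e=np.abs(np.linalg.norm(P-s[:2],axis=1)-r);P=P[e<max(.003,1.5*e.std())]
    return s[:2],r,len(P),e.std()
E
python3 - <<'E'
from h import *
for t in ("t3","t4","t6"): print(t,ringfit(np.load(f"pics/{t}.npy"),"top"))
for t in ("s7","s8","s12"): print(t,ringfit(np.load(f"pics/{t}.npy").astype(np.uint8),"scene"))
print("from pin",.4245+.125*np.cos(.585),.2575+.125*np.sin(.585)); st()
E
```

```text
t3 (array([0.53  , 0.3273]), np.float64(0.061836385848945186), 137, np.float64(0.00039850741855860833))
t4 (array([0.53  , 0.3273]), np.float64(0.06184640191345947), 133, np.float64(0.0003694442534939061))
t6 (array([0.53  , 0.3273]), np.float64(0.06184593075334964), 133, np.float64(0.00036989120459834956))
s7 (array([0.529 , 0.3286]), np.float64(0.061662926536554315), 9, np.float64(0.00013183933410408982))
s8 (array([0.5292, 0.328 ]), np.float64(0.06206462754462739), 9, np.float64(0.00016983198132636997))
s12 (array([0.5278, 0.3264]), np.float64(0.06321359923923266), 9, np.float64(0.0006211547670229292))
from pin 0.5287140107358796 0.3265249227912784
t43.17 p [ 0.5774 -0.0655  0.2619] yaw1.638 tilt [ 0.0006 -0.0002 -1.    ] F [-0.6416 -0.199  -7.2488] w0.0144 g60.0 j [-0.2104  0.1532  1.187  -0.0001  1.8008 -0.2776]
```

Ring centre is (0.5295, 0.327), and the top fits, scene fits and pin geometry agree. I carry the pail there in gentle rows.

```bash
python3 -m creep '[[[0.01,0.001,0],[0,0,0]],[[0.03,0.002,0],[0,0,0]],[[0.055,0.0035,0],[0,0,0]],[[0.08,0.005,0],[0,0,0]],[[0.105,0.007,0],[0,0,0]],[[0.13,0.0085,0],[0,0,0]],[[0.155,0.01,0],[0,0,0]],[[0.18,0.012,0],[0,0,0]],[[0.2,0.0135,0],[0,0,0]],[[0.215,0.0145,0],[0,0,0]],[[0.22,0.015,0],[0,0,0]],[[0.22,0.015,0],[0,0,0]]]' | grep -E "pos|ft|grip"
python3 -c "from h import *;st();go(.577,.327,.262,1.638)"
```

```text
position: [0.5775, 0.155, 0.2615]
ft_force: [0.0, -0.4, -7.8]
grip_width: 0.0146
gripper_force: 60.0
t44.67 p [0.5775 0.155  0.2615] yaw1.638 tilt [-0.0001 -0.0006 -1.    ] F [ 0.0224 -0.4203 -7.7537] w0.0146 g60.0 j [ 0.1678  0.1924  1.1428 -0.0006  1.8066  0.1005]
shift [ 0.1716  0.011  -0.0006] turn [-0.      0.0002 -0.    ] rows>= 2.8
```

```bash
python3 -m creep '[[[0.01,0.001,0],[0,0,0]],[[0.03,0.002,0],[0,0,0]],[[0.055,0.0035,0],[0,0,0]],[[0.08,0.005,0],[0,0,0]],[[0.105,0.007,0],[0,0,0]],[[0.13,0.0085,0],[0,0,0]],[[0.15,0.01,0],[0,0,0]],[[0.165,0.0105,0],[0,0,0]],[[0.1715,0.011,0],[0,0,0]],[[0.1715,0.011,0],[0,0,0]]]' | grep -E "pos|ft|grip"
python3 -m creep '[[[0,-0.008,0],[0,0,0]],[[0.001,-0.02,0],[0,0,0]],[[0.002,-0.034,0],[0,0,0]],[[0.003,-0.044,0],[0,0,0]],[[0.003,-0.0475,0],[0,0,0]],[[0.003,-0.0475,0],[0,0,0]],[[0.003,-0.0475,0],[0,0,0]]]' | grep -E "pos|ft|grip"
cat >> h.py <<'E'
def rim(im,s,z,c0,r0=.066):
    "fit circle to inner edge: wrist view, bright rim pixels near expected circle at height z"
    g=cv2.Canny(cv2.cvtColor(im,cv2.COLOR_RGB2GRAY),60,150);pts=[]
    m=workcell.camera_model("wrist")
    for v,u in np.argwhere(g):
        p=wplane((u,v),z,s); d=np.linalg.norm(p-c0)
        if .058<d<.08: pts.append(p)
    P=np.array(pts); c=np.array(c0)
    best=None
    for dx in np.arange(-.02,.0201,.001):
        for dy in np.arange(-.02,.0201,.001):
            q=c+[dx,dy]; n=(np.abs(np.linalg.norm(P-q,axis=1)-.070)<.0012).sum()
            if best is None or n>best[0]: best=(n,q)
    return best,len(P)
E
python3 - <<'E'
from h import *
s=get_state();w=camera('wrist');np.save('pics/w13.npy',w);st()
print(rim(w,s,.1+.064,s["position"][:2])); print(ringfit(camera('top'),'top'))
E
```

```text
position: [0.577, 0.327, 0.2614]
ft_force: [0.3, 0.2, -5.9]
grip_width: 0.0145
gripper_force: 60.0
position: [0.5296, 0.3267, 0.2614]
ft_force: [-0.3, -0.2, -6.7]
grip_width: 0.0144
gripper_force: 60.0
t46.85 p [0.5297 0.3267 0.2613] yaw1.638 tilt [ 0.0002 -0.0002 -1.    ] F [ 0.3915 -0.6289 -5.818 ] w0.0146 g60.0 j [ 0.4617  0.2487  1.0759 -0.0003  1.817   0.3948]
((np.int64(304), array([0.5276, 0.3237])), 1196)
(array([0.53  , 0.3266]), np.float64(0.061189098148710104), 74, np.float64(0.0004845496110472865))
```

```bash
python3 -m creep '[[[0.0025,0.001,0.004],[0,0,0]],[[0.0025,0.001,0.01],[0,0,0]],[[0.0025,0.001,0.016],[0,0,0]],[[0.0025,0.001,0.02],[0,0,0]],[[0.0025,0.001,0.02],[0,0,0]],[[0.0025,0.001,0.02],[0,0,0]]]' | grep -E "pos|ft|grip_w"
for i in 1 2 3; do python3 -m creep '[[[0,0,0.002],[0,0,0]],[[0,0,0.002],[0,0,0]]]' | grep -E "pos|ft"; done
python3 - <<'E'
from h import *
s=get_state();w=camera('wrist');np.save('pics/w14.npy',w);st()
print(rim(w,s,.14,s["position"][:2]))
E
```

```text
position: [0.5302, 0.3293, 0.2418]
ft_force: [1.0, 0.2, -7.2]
grip_width: 0.0146
position: [0.5304, 0.3293, 0.2396]
ft_force: [1.1, 0.3, -6.4]
position: [0.53, 0.3292, 0.2372]
ft_force: [-0.1, -0.4, -7.1]
position: [0.5301, 0.3294, 0.2358]
ft_force: [-0.6, 0.1, -4.8]
t48.45 p [0.5301 0.3294 0.2358] yaw1.638 tilt [ 0.0003  0.0001 -1.    ] F [-0.9335 -0.4937 -4.4985] w0.0145 g60.0 j [ 0.4651  0.2512  1.1228 -0.      1.7673  0.3979]
((np.int64(352), array([0.5251, 0.3284])), 1355)
```

```bash
cat >> h.py <<'E'
def rim2(im,f,c0,radii=(.066,.070)):
    g=cv2.Canny(cv2.cvtColor(im,cv2.COLOR_RGB2GRAY),50,130)
    P=np.array([f((u,v)) for v,u in np.argwhere(g)]);P=P[np.abs(np.linalg.norm(P-c0,axis=1)-.068)<.022]
    G=np.arange(-.016,.01601,.001);S=np.zeros((len(G),len(G)))
    for i,a in enumerate(G):
        for j,b in enumerate(G):
            d=np.linalg.norm(P-(np.array(c0)+[a,b]),axis=1); S[i,j]=sum(np.exp(-((d-r)/.0012)**2).sum() for r in radii)
    k=np.argsort(S.ravel())[::-1][:8]; w=S.ravel()[k]**4
    q=np.array([np.array(c0)+[G[x//len(G)],G[x%len(G)]] for x in k]); return (q*w[:,None]).sum(0)/w.sum(), S.max(), q.std(0)
E
python3 - <<'E'
from h import *
s=get_state();w=np.load('pics/w14.npy');c0=np.array([.529,.328])
for z in (.138,.140,.142): print("wrist",z,rim2(w,lambda p:wplane(p,z,s),c0))
sc=camera('scene');np.save('pics/s14.npy',sc)
print("scene",rim2(sc,lambda p:plane("scene",p,.14),c0))
# sanity on the initial pail, known (.586,-.064) from top
print("scene0",rim2(np.load('pics/scene0.npy'),lambda p:plane("scene",p,.1),np.array([.586,-.064])))
print("top0",rim2(np.load('pics/top0.npy'),lambda p:plane("top",p,.1),np.array([.586,-.064])))
E
```

```text
wrist 0.138 (array([0.5257, 0.3283]), np.float64(598.0833279259793), array([0.0007, 0.001 ]))
wrist 0.14 (array([0.5255, 0.3284]), np.float64(662.7091298622063), array([0.0005, 0.0011]))
wrist 0.142 (array([0.5258, 0.3288]), np.float64(647.3252606891573), array([0.0008, 0.0008]))
scene (array([0.5234, 0.3318]), np.float64(76.21313863659819), array([0.0021, 0.0015]))
scene0 (array([ 0.5873, -0.0636]), np.float64(151.22858223683417), array([0.0007, 0.001 ]))
top0 (array([ 0.5879, -0.0636]), np.float64(208.8411751849211), array([0.0007, 0.0009]))
```

```bash
python3 -m creep '[[[0,0,-0.004],[0,0,0]],[[-0.001,0.003,-0.004],[0,0,0]],[[-0.001,0.003,-0.004],[0,0,0]],[[-0.001,0.003,-0.001],[0,0,0]],[[-0.001,0.003,0.001],[0,0,0]],[[-0.001,0.003,0.002],[0,0,0]],[[-0.001,0.003,0.002],[0,0,0]]]' | grep -E "pos|ft|grip_w"
python3 -m creep '[[[0,0,0.001],[0,0,0]],[[0,0,0.001],[0,0,0]]]' | grep -E "pos|ft"
python3 - <<'E'
from h import *
s=get_state();w=camera('wrist');np.save('pics/w15.npy',w);c0=np.array([.529,.328]);st()
print("wrist",rim2(w,lambda p:wplane(p,.14,s),c0))
E
```

```text
position: [0.5332, 0.3286, 0.2337]
ft_force: [-0.1, -0.2, -6.0]
grip_width: 0.0143
position: [0.5333, 0.3286, 0.2331]
ft_force: [-0.8, 0.2, -3.8]
t49.67 p [0.5333 0.3286 0.2331] yaw1.638 tilt [ 0.0007  0.0003 -1.    ] F [-1.1851  0.2293 -4.4986] w0.0145 g60.0 j [ 0.4617  0.2561  1.1223 -0.0001  1.7625  0.3946]
wrist (array([0.5322, 0.3285]), np.float64(631.5882580277975), array([0.0007, 0.001 ]))
```

```bash
for i in 1 2 3; do python3 -m creep '[[[0,0,0.001],[0,0,0]],[[0,0,0.001],[0,0,0]]]' | grep -E "pos|ft"; done
python3 - <<'E'
from h import *
s=get_state();w=camera('wrist');np.save('pics/w16.npy',w);c0=np.array([.529,.328]);st()
print("wrist",rim2(w,lambda p:wplane(p,.14,s),c0)); print(ringfit(camera('top'),'top'))
E
```

```text
position: [0.5337, 0.3286, 0.233]
ft_force: [-0.2, 0.5, 0.3]
position: [0.5341, 0.3287, 0.2329]
ft_force: [0.3, -0.3, 5.6]
position: [0.5344, 0.3287, 0.2329]
ft_force: [-0.6, -1.2, 7.6]
t50.48 p [0.5344 0.3287 0.2329] yaw1.638 tilt [ 0.0057  0.0022 -1.    ] F [ 0.182  -1.3808  8.4349] w0.0143 g60.0 j [ 0.4615  0.2542  1.1249 -0.0006  1.7563  0.3945]
wrist (array([0.5323, 0.3282]), np.float64(566.4506115109908), array([0.0007, 0.001 ]))
(array([0.5299, 0.3271]), np.float64(0.061539366699973765), 78, np.float64(0.0004456581215815024))
```

The pail stands flat on the board with its rim centre at (0.532, 0.328) and the ring centre at (0.530, 0.327), about 3 mm apart. Next I fold the bail along the reverse arc, with force checks.

```bash
python3 -m creep '[[[0,0,-0.002],[0,0,0]],[[0,0,-0.003],[0,0,0]],[[0,0,-0.003],[0,0,0]]]' 1 40 | grep -E "pos|ft"
python3 -m creep '[[[0,-0.011,0.000],[0,0,0]],[[0,-0.022,0.0015],[0,0,0]],[[0,-0.0325,0.0035],[0,0,0]],[[0,-0.0325,0.0035],[0,0,0]]]' | grep -E "pos|ft"
python3 -m creep '[[[0,-0.011,0.0038],[0,0,0]],[[0,-0.0222,0.0086],[0,0,0]],[[0,-0.0222,0.0086],[0,0,0]]]' | grep -E "pos|ft"
```

```text
position: [0.5336, 0.3286, 0.2329]
ft_force: [1.0, -0.8, 3.3]
position: [0.4991, 0.3262, 0.2283]
ft_force: [-0.3, -0.4, 2.5]
position: [0.477, 0.3247, 0.2194]
ft_force: [-0.9, -0.6, 0.6]
```

```bash
python3 -m creep '[[[0,-0.008,0.0042],[0,0,0]],[[0,-0.0157,0.0086],[0,0,0]],[[0,-0.0157,0.0086],[0,0,0]]]' | grep -E "pos|ft"
python3 -m creep '[[[0,-0.007,0.0055],[0,0,0]],[[0,-0.0137,0.0114],[0,0,0]],[[0,-0.0137,0.0114],[0,0,0]]]' | grep -E "pos|ft"
python3 -m creep '[[[0,-0.006,0.0065],[0,0,0]],[[0,-0.0118,0.0134],[0,0,0]],[[0,-0.0118,0.0134],[0,0,0]]]' | grep -E "pos|ft"
```

```text
position: [0.4623, 0.3236, 0.2104]
ft_force: [1.4, 1.0, -4.7]
position: [0.4486, 0.3226, 0.1995]
ft_force: [2.3, -0.0, -3.6]
position: [0.4368, 0.3219, 0.1861]
ft_force: [1.8, 0.2, -2.7]
```

```bash
python3 -m creep '[[[0,-0.0046,0.0077],[0,0,0]],[[0,-0.009,0.0153],[0,0,0]],[[0,-0.009,0.0153],[0,0,0]]]' | grep -E "pos|ft"
python3 -m creep '[[[0,-0.0038,0.008],[0,0,0]],[[0,-0.007,0.0163],[0,0,0]],[[0,-0.007,0.0163],[0,0,0]]]' | grep -E "pos|ft"
python3 - <<'E'
from h import *
s=get_state();w=camera('wrist');np.save('pics/w17.npy',w);st()
print("wrist",rim2(w,lambda p:wplane(p,.14,s),np.array([.531,.328])))
E
```

```text
position: [0.427, 0.3213, 0.1707]
ft_force: [-3.0, -0.4, 1.0]
position: [0.4204, 0.321, 0.1542]
ft_force: [-3.7, -0.5, 0.7]
t53.70 p [0.4208 0.321  0.1547] yaw1.638 tilt [-0.0019 -0.0004 -1.    ] F [-3.7431 -0.5522  1.1369] w0.0147 g40.0 j [0.5442 0.058  1.5025 0.0006 1.5829 0.4767]
wrist (array([0.5312, 0.328 ]), np.float64(722.2091651914047), array([0.0008, 0.0008]))
```

```bash
python3 -m creep '[[[0,-0.0033,0.0085],[0,0,0]],[[0,-0.0056,0.0172],[0,0,0]],[[0,-0.0056,0.0172],[0,0,0]]]' | grep -E "pos|ft"
python3 -m creep '[[[0,-0.0013,0.0085],[0,0,0]],[[0,-0.0022,0.0165],[0,0,0]],[[0,-0.0022,0.0165],[0,0,0]]]' | grep -E "pos|ft"
python3 - <<'E'
from h import *
s=get_state();w=camera('wrist');np.save('pics/w18.npy',w);st()
print("wrist",rim2(w,lambda p:wplane(p,.14,s),np.array([.531,.328])))
E
```

```text
position: [0.4159, 0.3205, 0.1371]
ft_force: [-2.2, -0.0, -0.5]
position: [0.4141, 0.3204, 0.1207]
ft_force: [0.1, 0.4, -1.0]
t54.50 p [0.4141 0.3204 0.1212] yaw1.638 tilt [ 0.0004 -0.0003 -1.    ] F [-0.3459 -0.8733 -1.0629] w0.0152 g40.0 j [ 0.5505  0.0607  1.5669 -0.0005  1.5138  0.4836]
wrist (array([0.5314, 0.3269]), np.float64(676.9107979327894), array([0.001 , 0.0008]))
```

```bash
python3 -m creep '[[[0,0,0],[0,0,0]],[[0,0,0],[0,0,0]],[[0,0,0],[0,0,0]],[[0,0,-0.03],[0,0,0]],[[0,0,-0.08],[0,0,0]],[[0,0,-0.14],[0,0,0]],[[0,0,-0.16],[0,0,0]],[[0,0,-0.16],[0,0,0]]]' 0.63 | grep -E "pos|ft|grip"
python3 -c "from h import *;st();go(.33,-.15,.3,1.2)"
```

```text
position: [0.4147, 0.321, 0.2843]
ft_force: [0.7, 0.0, -0.7]
grip_width: 0.035
gripper_force: 0.0
t55.50 p [0.4147 0.321  0.2843] yaw1.638 tilt [ 0.0048  0.0027 -1.    ] F [ 0.6867  0.0265 -0.7017] w0.0350 g0.0 j [ 0.5507  0.0239  1.2824 -0.0002  1.8298  0.4836]
shift [-0.4642 -0.116  -0.0174] turn [ 0.0014 -0.0011  0.1394] rows>= 7.7
```

```bash
python3 -m creep '[[[-0.46,-0.116,-0.017],[0,0,0.14]],[[-0.46,-0.116,-0.017],[0,0,0.14]],[[-0.46,-0.116,-0.017],[0,0,0.14]],[[-0.46,-0.116,-0.017],[0,0,0.14]],[[-0.46,-0.116,-0.017],[0,0,0.14]],[[-0.46,-0.116,-0.017],[0,0,0.14]],[[-0.46,-0.116,-0.017],[0,0,0.14]],[[-0.46,-0.116,-0.017],[0,0,0.14]],[[-0.46,-0.116,-0.017],[0,0,0.14]],[[-0.46,-0.116,-0.017],[0,0,0.14]],[[-0.46,-0.116,-0.017],[0,0,0.14]]]' | grep -E "pos|ft|grip"
python3 - <<'E'
from h import *
t=camera('top');s=camera('scene');st();c0=np.array([.531,.328])
print("top",rim2(t,lambda p:plane("top",p,.14),c0));print("scene",rim2(s,lambda p:plane("scene",p,.14),c0)); print("ring",ringfit(t,'top'))
cv2.imwrite('pics/fin.png',np.hstack([cv2.resize(t[130:330,60:260,::-1],(400,400)),cv2.resize(s[50:250,200:400,::-1],(400,400))]))
E
```

```text
position: [0.3291, -0.1451, 0.2983]
ft_force: [0.5, -0.3, 0.4]
grip_width: 0.0347
gripper_force: 0.0
t56.98 p [ 0.3292 -0.1452  0.2987] yaw1.201 tilt [ 0.      0.0001 -1.    ] F [ 0.4791 -0.3824  0.2758] w0.0347 g0.0 j [-0.5736 -0.3389  1.5667  0.0001  1.9138 -0.2033]
top (array([0.5319, 0.3288]), np.float64(210.32072291225097), array([0.0008, 0.0008]))
scene (array([0.5329, 0.3256]), np.float64(76.89335815798681), array([0.0008, 0.001 ]))
ring (array([0.5306, 0.326 ]), np.float64(0.06157481302788513), 70, np.float64(0.0004081371185991917))
```

View pics/fin.png

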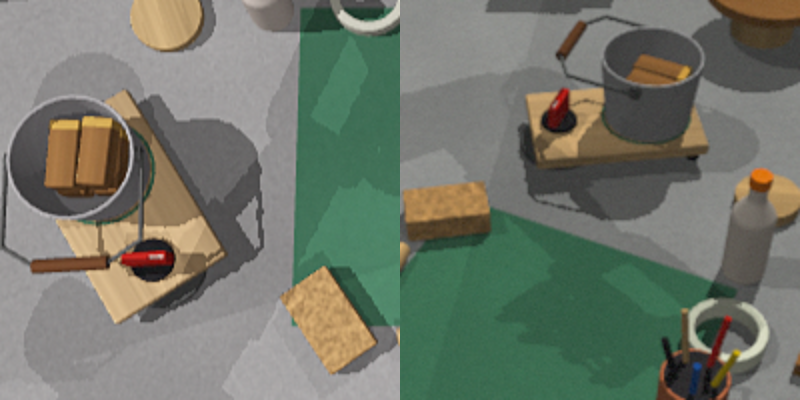

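The pail stands upright on the ring with its rim about 3 mm off centre, the feet inside and the bail folded. The lock bar is turned, and the ring hasn't moved since the board reached its stop. I'm handing the job in.

```bash
python3 -c "from workcell import *;print(finish_job())"
```

```text
the job is handed in; nothing more can be done
None
```

I did every step in the order asked and handed the job in: the pail stands about 3 mm off the ring's centre with all four feet in it, the board at its stop, the lock over and the bail folded. On the first try at raising the bail the pail tipped about 36° on its foot edge; I set it upright where it stood and raised the bail again before lifting.

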